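Put a filter holder together on the vacuum manifold

ROBOT

A 6-joint arm with a two-finger parallel gripper is mounted at the origin on the work surface. World frame = base frame: x ahead of the robot, y to its left, z up, the work surface at z = 0. Lengths are in m, angles in rad, forces in N, time in s.
With the tool pointing down it reaches from about 0.35 to 0.775 m from the base axis. Payload 5.5 kg.
Tool frame: the origin (TCP) lies between the finger pads; the fingertips stand 8 mm ahead of it and the grasp point (between the pads) lies 11 mm behind it; z points along the fingers, y is the line along which they close (so a half turn about z gives the same grasp; the last joint's range is limited). The gripper opens to 85 mm and grips with 20 to 120 N. Pads are 22 mm wide; open, the fingers measure 114 mm over their backs; the gripper's body (76 mm by 85 mm) begins 54 mm behind the grasp point. The pads swing forward as they close: fully open they stand 13 mm farther back than shut.
Start: joints at [1.199, 0.313, 0.046, 1.304, 0, 1.431], TCP at [0.132, 0.56, 0.239] pointing down, gripper open.
Joint ranges: [-2.76, 2.76], [-0.86, 1.69], [-1.03, 1.26], [-2.2, 2.34], [-1.47, 1.5], [-3.14, 3.14]. Speed limits (rad/s): [2.57, 2.57, 3.14, 3.14, 3.14, 3.14].

INTERFACE

Orientations are given as a unit quaternion [w, x, y, z].
In Python, from workcell import status, vision, job gives the robot as it stands. The module is installed in compiled form; this text tells all that it offers.
- The arm moves only by the tool apply_moves, never from a script. Its argument "moves" is one flat list of numbers, 6 for each row, row after row: the shift along the world's x, y, z in units of 25 mm (1.0 is 25 mm), then the turn, a rotation vector about the world's x, y, z in rad. In form: [x, y, z, rx, ry, rz, x, y, z, rx, ry, rz, ...]. A call has 1 to 20 rows; each row is the pose to reach, as a shift and turn from the pose commanded when the call began; what a row does not reach only later rows make up. A row lasts 1/12 s, in which the tool goes at most 41.7 mm and 7.16 degrees, less where a joint would pass 70% of its speed; a pose out of reach is approached as far as the arm can. A call with a gripper value outside its range is refused whole. "claw" is the opening in per cent of the stroke, from 0 (shut) to 100 (fully open), set as the call begins (left out, the last holds). The fingers move at their own pace and stop on an object; "newtons" is the grip in N (left out, the last holds). Time passes only in rows, so rows that repeat a pose let the fingers close. It gives the time, the measured TCP pose, the force, the opening and the grip force at its end, in the units of the state.
- status.get_state(): the state, without advancing time (a new reading comes with each control period).
- vision.read_camera(name): name is "scene" or "side" or "wrist"; returns a dict with "image" (420x560x3 uint8, blue, green, red), "camera_matrix" (3x3 intrinsics, pixels), "camera_from_world" (4x4, takes a point from world to camera coordinates). Camera axes: x right, y down, z forward; pixel columns grow to the right and rows downward; lengths in m; the calibration is good to about 2 mm. A picture is of the moment at which its call begins. There is no depth.
- job.hand_in(): hands the job in; it is judged then, once.
The state is a dict: "clock": time; "joint_pos": joint angles; "qvel": joint speeds; "tau": joint torques, N m; "tcp_pos": TCP position; "orientation": TCP orientation; "wrist_force": force on the tool from outside, world axes, zero at the start; "ft_torque": the same for the moment, N m; "finger_gap": finger opening in m; "grip_force": force on a finger pad.
Only numpy, scipy, OpenCV 4.12 (cv2) and the standard library are available. Lean on these libraries where they do the work, as an engineer would, in place of code of your own. Each camera call takes 0.05 s, during which the arm holds its last target. There are 200 camera calls.

TASK

Put the filter holder together on the open station of the vacuum manifold: first lay the perforated support screen flat in the well, then the large sealing ring flat on the screen, then stand the funnel upright on the ring, and last put the lid on the funnel so that it sits level. Leave the small sealing ring, the wash bottle and the pipette tip box where they are.

Things in the scene. Friction and masses are not known exactly. Their poses are not given: they have to be found in the camera images.
- base: Open holder base, the target: fixed steel cup 69 mm wide on one of the manifold's stations. Origin: centre of the well's flat floor, 105 mm above the bench; z up. Well 54 mm across, 16 mm deep, its upper 6 mm flaring to 62 mm. Notches 30 mm wide, as deep as the well, cut its wall at +x and -x of this body for the fingers. Seated undersides above the origin: screen 0, ring 5, funnel 10, lid 84 mm.
- closed_a: Second holder base, not used: same cup, filled by a dark rubber stopper 52 mm across, 34 mm above its well floor (origin: centre of that floor). The fixed manifold is a steel tube 38 mm thick, 400 mm long, along the base bodies' y axis, top at 68 mm, on feet reaching 43 mm either side, black valve levers on its -x side; stations 130 mm apart, any of the three may be the open one.
- closed_b: Third holder base on the manifold, fixed, not used, closed by the same dark rubber stopper. Origin: centre of its well floor.
- screen: Support screen: loose flat steel disc with many small dark holes, 48 mm across, 5 mm thick, 45 g, lying flat on the blue draining mat (the mat is fixed, its top 3 mm above the bench). Origin: centre of its underside; z up.
- ring: Large sealing ring: loose flat off-white stiff silicone ring, 48 mm outside, 32 mm inside, 5 mm thick, 14 g, lying flat on the mat. Origin: centre of its underside; z up.
- small_ring: Small sealing ring of another holder, a bystander: same stuff, 30 mm outside, 18 mm inside, 5 mm thick, flat on the mat. Origin: centre of its underside. The five parts on the mat lie in a row along y, in any order, at least 100 mm apart; fingers that close along x have the most room.
- funnel: Funnel: loose straight steel cylinder open at top and bottom, 49 mm outside, 43 mm inside, 80 mm high, 190 g, with three fine dark marks round it, standing upright on the mat; its 6 mm foot is thicker inside (34 mm bore). Origin: centre of its underside; z up to the mouth.
- lid: Funnel lid: loose steel disc 58 mm across, 4 mm thick (6 to 10 mm above the origin); under it a plug, 36 tapering to 31 mm across, 6 mm long, that goes into the funnel's mouth and on which it now stands on the mat; on top a black knob 20 mm across, 13 to 29 mm above the origin, to grip. 90 g. Origin: centre of the plug's underside; z up. Seated, its origin is 74 mm above the funnel's.
- wash_bottle: Bystander: loose whitish plastic wash bottle, 68 mm across, with red cap and spout, 190 mm high. Origin: centre of its underside.
- tip_box: Bystander: loose pipette tip box, blue with pale lid, 126 x 88 x 62 mm. Origin: centre of its underside.

How it is judged:
By the outcome, as a careful person would: the job done as asked, in the order asked, and still so for the second after the job is handed in, with the robot touching nothing.
It also fails if it takes over 106 s, if anything falls off the work surface, if the arm or the gripper's body presses on something with over 40 N, if the wrist force passes 120 N, or if a joint passes its speed limit or range.

## Working session

There is one attempt and no reset: what is moved stays moved. The work goes in short steps, Python scripts to look and compute and a tool call to move; the robot and the scene stay as the last step left them, time stands still between calls to the robot, and variables do not carry over. Pictures are saved under pics/ and viewed, at most 14 in all, crops included, and the job is handed in when it is done.

Besides the shell and the picture viewer there is one more tool, called after ">>>" by a JSON object that holds its "method" and its "body". apply_moves: Moves the arm, as the interface text tells. Its arguments: {"type":"object","properties":{"moves":{"type":"array","items":{"type":"number"}},"claw":{"type":"number"},"newtons":{"type":"number"}},"required":["moves"]}

```bash
mkdir -p pics; cat > h.py <<'E'
import numpy as np, cv2
from workcell import status, vision, job
def cam(n,save=None):
    d=vision.read_camera(n)
    if save: cv2.imwrite('pics/'+save,d['image'])
    return d
def ray(d,u,v):
    K=np.array(d['camera_matrix']);T=np.array(d['camera_from_world'])
    R=T[:3,:3];o=-R.T@T[:3,3];r=R.T@np.linalg.inv(K)@[u,v,1];return o,r/np.linalg.norm(r)
def onz(d,u,v,z):
    o,r=ray(d,u,v);return o+r*(z-o[2])/r[2]
def tri(rays):
    A=np.zeros((3,3));b=np.zeros(3)
    for o,r in rays:
        P=np.eye(3)-np.outer(r,r);A+=P;b+=P@o
    x=np.linalg.solve(A,b);return x,[round(float(np.linalg.norm((np.eye(3)-np.outer(r,r))@(x-o)))*1000,1) for o,r in rays]
def proj(d,p):
    K=np.array(d['camera_matrix']);T=np.array(d['camera_from_world'])
    q=K@(T[:3,:3]@np.array(p)+T[:3,3]);return q[:2]/q[2]
E
python3 - <<'E'
from h import *
a=cam('scene');b=cam('side');c=cam('wrist')
cv2.imwrite('pics/s.png',a['image']);cv2.imwrite('pics/d.png',b['image']);cv2.imwrite('pics/w.png',c['image'])
for d in (a,b,c):
    o,r=ray(d,280,210);print(o.round(3),r.round(3))
print(status.get_state())
E
```

```text
[ 1.    -0.812  1.057] [-0.342  0.587 -0.733]
[0.323 0.952 1.08 ] [ 0.175 -0.698 -0.695]
[0.052 0.579 0.374] [ 0.326 -0.077 -0.942]
{'clock': 0.15, 'joint_pos': array([ 1.19942765e+00,  3.13850948e-01,  4.52294305e-02,  1.30360734e+00,
       -1.88428385e-05,  1.43118735e+00]), 'qvel': array([-0.00021873, -0.002712  ,  0.00086647, -0.00044143,  0.00072672,
        0.00136851]), 'tau': array([ 1.76309764e-03, -4.81064844e+01,  2.98814678e+01,  1.39328989e-02,
       -7.41327631e-05,  1.09558732e-05]), 'tcp_pos': array([0.13195249, 0.55926409, 0.2385963 ]), 'orientation': array([-1.71898363e-04,  1.15620645e-01,  9.93293186e-01, -6.95398265e-04]), 'wrist_force': array([ 0.37762456,  0.45523776, -0.70216784]), 'ft_torque': array([-0.00558133, -0.01874456,  0.05562465]), 'grip_force': 0.0, 'finger_gap': 0.0852873763776642}
```

View pics/s.png

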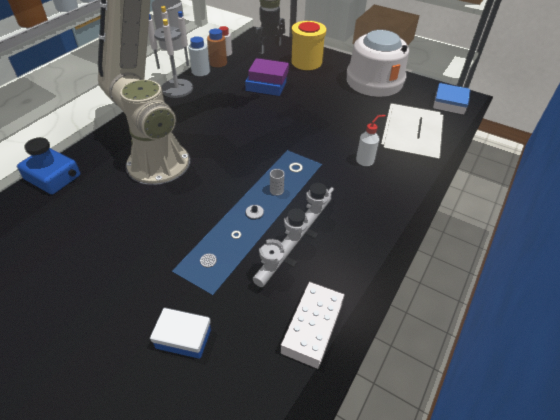

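View pics/d.png

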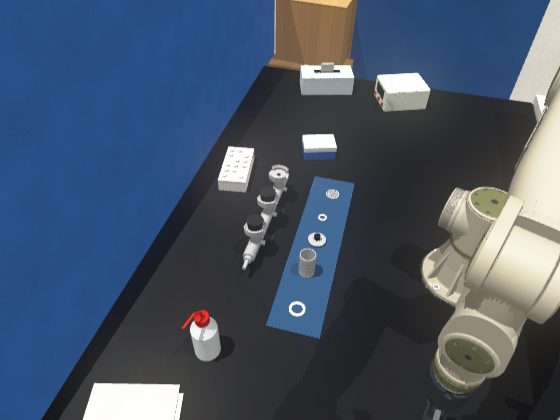

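Scene: screen (208,260), small ring (236,235), lid (255,209), funnel (277,180), ring (296,168), open cup (271,252); stoppered cups are the other two. Side: ring (297,309), lid (317,239), screen (333,194), open cup (279,172).

```bash
python3 - <<'E'
from h import *
a=cam('scene');b=cam('side')
P={'screen':((208,260),(333,194)),'ring':((296,168),(297,309)),'lidknob':((255,208),(317.5,235)),'funnelmouth':((277.5,173),(308,254)),'cup':((271,248),(280,170)),'stopA':((296,217),(267,194)),'stopB':((319,189),(255,222))}
for k,(p,q) in P.items():
    x,e=tri([ray(a,*p),ray(b,*q)]);print(k,x.round(4),e)
def crop(d,x0,y0,x1,y1,s): return cv2.resize(d['image'][y0:y1,x0:x1],None,fx=s,fy=s,interpolation=cv2.INTER_CUBIC)
A=crop(a,170,145,345,295,4.0)
cv2.imwrite('pics/sc.png',A)
cv2.imwrite('pics/dc.png',crop(b,230,150,370,340,3))
E
```

```text
screen [ 0.4324 -0.2583  0.005 ] [1.0, 1.0]
ring [0.4457 0.2434 0.0012] [1.1, 1.1]
lidknob [ 0.4443 -0.0249  0.0285] [2.0, 2.0]
funnelmouth [0.449  0.1066 0.0831] [1.2, 1.2]
cup [ 0.6146 -0.197   0.1221] [1.5, 1.5]
stopA [ 0.6196 -0.0653  0.1266] [1.0, 1.0]
stopB [0.6206 0.0683 0.1306] [1.6, 1.6]
```

View pics/sc.png

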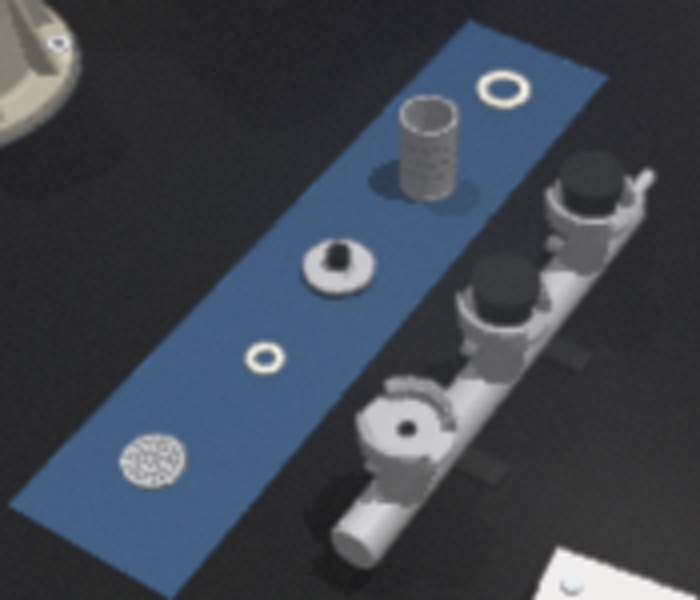

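View pics/dc.png

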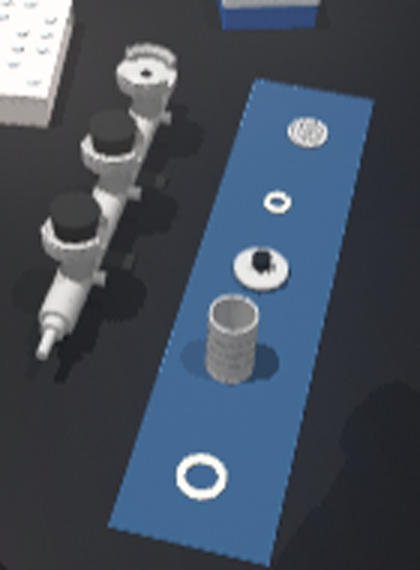

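>>> {"method": "apply_moves", "body": {"moves": [12.5,-10.8,0,0,0,-1.339,12.5,-10.8,0,0,0,-1.339,12.5,-10.8,0,0,0,-1.339,12.5,-10.8,0,0,0,-1.339,12.5,-10.8,0,0,0,-1.339,12.5,-10.8,0,0,0,-1.339,12.5,-10.8,0,0,0,-1.339,12.5,-10.8,0,0,0,-1.339,12.5,-10.8,0,0,0,-1.339,12.5,-10.8,0,0,0,-1.339,12.5,-10.8,0,0,0,-1.339,12.5,-10.8,0,0,0,-1.339,12.5,-10.8,0,0,0,-1.339,12.5,-10.8,0,0,0,-1.339,12.5,-10.8,0,0,0,-1.339,12.5,-10.8,0,0,0,-1.339]}}

```text
clock: 1.58
tcp_pos: [0.4437, 0.2906, 0.2394]
orientation: [0.0, 0.706, 0.708, 0.0]
wrist_force: [-0.2, 0.0, -0.0]
finger_gap: 0.0853
grip_force: 0.0
```

```bash
cat >> h.py <<'E'
def blobs(d,lo=120,amin=150):
    """bright low-saturation blobs: centre, min-area ellipse"""
    hsv=cv2.cvtColor(d['image'],cv2.COLOR_BGR2HSV)
    m=cv2.inRange(hsv,(0,0,lo),(180,70,255));m=cv2.morphologyEx(m,cv2.MORPH_CLOSE,np.ones((7,7)))
    cs,_=cv2.findContours(m,cv2.RETR_EXTERNAL,cv2.CHAIN_APPROX_NONE)
    return [(np.round(cv2.fitEllipse(c)[0],1),np.round(cv2.fitEllipse(c)[1],1),cv2.contourArea(c),cv2.boundingRect(c)) for c in cs if cv2.contourArea(c)>amin]
E
python3 - <<'E'
from h import *
c=cam('wrist','w1.png')
o,r=ray(c,280,210);print(o.round(3),r.round(3))
s=status.get_state();print(s['clock'],s['tcp_pos'],s['orientation'],s['joint_pos'].round(2))
for b in blobs(c): print(b,onz(c,*b[0],0.008).round(4))
E
```

```text
[0.444 0.374 0.374] [ 0.005 -0.336 -0.942]
1.6333 [0.44383692 0.29049722 0.23947566] [4.88431194e-05 7.06143489e-01 7.08068753e-01 1.05256443e-04] [ 0.43  0.23 -0.07  1.27 -0.    2.  ]
(array([464.4, 406.1]), array([ 6.1, 57. ]), 152.0, (455, 380, 24, 40)) [ 0.6814 -0.0206  0.008 ]
(array([282. , 352.8]), array([ 51.1, 111.3]), 4263.5, (256, 300, 54, 106)) [0.4492 0.0614 0.008 ]
(array([435.5, 303.9]), array([55. , 84.6]), 2063.5, (396, 277, 75, 70)) [0.6238 0.13   0.008 ]
(array([132.6, 316.5]), array([18. , 99.8]), 1050.0, (111, 277, 52, 70)) [0.2765 0.112  0.008 ]
(array([279.5, 206.8]), array([45.3, 47.7]), 1694.5, (256, 184, 48, 46)) [0.4455 0.2466 0.008 ]
(array([511.8,  27. ]), array([ 62.6, 113. ]), 5200.5, (461, 0, 99, 59)) [0.6521 0.4171 0.008 ]
```

View pics/w1.png

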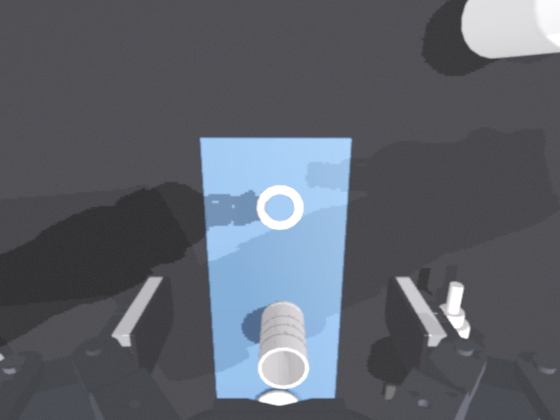

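Ring seen at (279.5,207) on the mat, funnel mouth near (283,366). Now on past the lid to the screen.

>>> {"method": "apply_moves", "body": {"moves": [0,-10,0,0,0,0,0,-10,0,0,0,0,0,-10,0,0,0,0,0,-10,0,0,0,0,0,-10,0,0,0,0,0,-10,0,0,0,0,0,-10,0,0,0,0,0,-10,0,0,0,0,0,-10,0,0,0,0]}}

```text
clock: 2.38
tcp_pos: [0.4445, 0.0399, 0.2395]
orientation: [-0.0, 0.707, 0.707, 0.0]
wrist_force: [-0.3, 0.6, -1.0]
finger_gap: 0.0852
grip_force: 0.0
```

```bash
python3 - <<'E'
from h import *
c=cam('wrist','w2.png')
s=status.get_state();print(s['clock'],s['tcp_pos'])
for b in blobs(c): print(b,onz(c,*b[0],0.013).round(4))
E
```

```text
2.4333 [0.44449505 0.04060325 0.2394248 ]
(array([270.5, 392.5]), array([24.4, 41.2]), 759.0, (250, 380, 41, 26)) [ 0.4353 -0.2446  0.013 ]
(array([550.7, 350.6]), array([15.3, 27.1]), 240.0, (535, 343, 25, 19)) [ 0.7664 -0.1818  0.013 ]
(array([279.8, 310.9]), array([24.3, 27.3]), 519.0, (266, 299, 28, 25)) [ 0.4466 -0.127   0.013 ]
(array([424.5, 315.6]), array([17. , 96.5]), 968.0, (397, 277, 50, 69)) [ 0.6113 -0.1332  0.013 ]
(array([132.1, 317.2]), array([17., 98.]), 950.0, (112, 277, 50, 69)) [ 0.2784 -0.1353  0.013 ]
(array([277.1, 224.2]), array([53.4, 56.7]), 2376.0, (249, 197, 58, 55)) [ 0.4437 -0.0214  0.013 ]
(array([283.7,  98.3]), array([66.1, 67.6]), 3511.0, (251, 65, 67, 68)) [0.45   0.1048 0.013 ]
(array([490., 181.]), array([107.6, 305.1]), 16009.0, (422, 0, 138, 339)) [0.657  0.0251 0.013 ]
```

>>> {"method": "apply_moves", "body": {"moves": [-0.4,-10,0,0,0,0,-0.4,-10,0,0,0,0,-0.4,-10,0,0,0,0,-0.4,-10,0,0,0,0,-0.4,-10,0,0,0,0,-0.4,-10,0,0,0,0,-0.4,-10,0,0,0,0,-0.4,-10,0,0,0,0,-0.4,-10,0,0,0,0]}}

```text
clock: 3.18
tcp_pos: [0.435, -0.2088, 0.239]
orientation: [-0.001, 0.706, 0.708, 0.0]
wrist_force: [-0.4, 0.1, -0.2]
finger_gap: 0.0854
grip_force: 0.0
```

```bash
python3 - <<'E'
from h import *
c=cam('wrist','w3.png')
s=status.get_state();print(s['clock'],s['tcp_pos'])
for b in blobs(c): print(b,onz(c,*b[0],0.008).round(4))
a=cam('scene');
for b in blobs(a,110,40):
  if 170<b[0][0]<330 and 145<b[0][1]<300: print('scene',b)
E
```

```text
3.2333 [ 0.43504102 -0.20835395  0.23915319]
(array([361.6, 394.2]), array([ 44.3, 107.8]), 2502.0, (300, 366, 108, 54)) [ 0.54  -0.5    0.008]
(array([132. , 317.6]), array([16. , 96.4]), 866.0, (112, 278, 49, 68)) [ 0.2668 -0.388   0.008 ]
(array([424.8, 316. ]), array([16.6, 95.1]), 900.0, (397, 277, 49, 69)) [ 0.6043 -0.385   0.008 ]
(array([277.2, 210.1]), array([44.4, 47. ]), 1638.0, (254, 188, 48, 45)) [ 0.4342 -0.256   0.008 ]
(array([290.6,  84. ]), array([33. , 34.1]), 883.0, (274, 67, 34, 35)) [ 0.4465 -0.1311  0.008 ]
(array([508.1, 129.2]), array([109. , 271.1]), 17509.0, (449, 0, 111, 240)) [ 0.6578 -0.1722  0.008 ]
scene (array([263.5, 275.5]), array([12.6, 17.4]), 147.0, (254, 269, 20, 16))
scene (array([208.1, 260.2]), array([12.7, 16.6]), 163.0, (199, 253, 18, 15))
scene (array([235.8, 234.1]), array([ 8.3, 10. ]), 63.5, (231, 230, 11, 9))
scene (array([254.3, 211. ]), array([12.7, 17.8]), 175.5, (246, 205, 18, 13))
scene (array([294.2, 227.5]), array([25.1, 95.5]), 1003.0, (259, 187, 75, 80))
scene (array([285.7, 177.3]), array([24.4, 36.2]), 250.0, (270, 162, 33, 33))
```

View pics/w2.png

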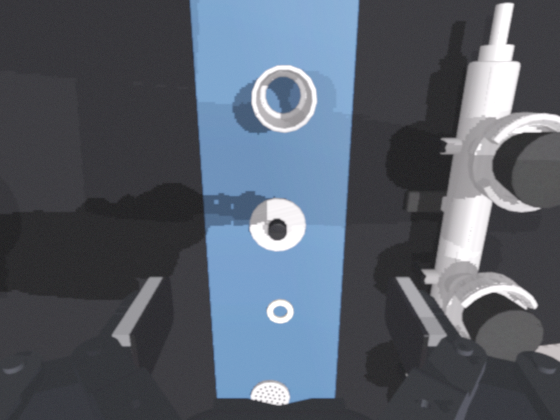

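View pics/w3.png

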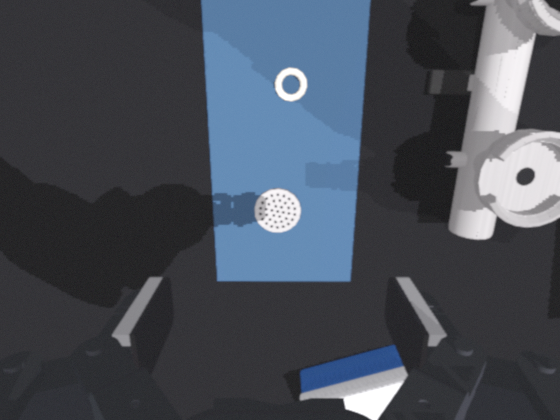

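Wrist: screen at (277,210), small ring (291,84), open cup hole at (525,176); lid (277,224) and funnel mouth (284,98) in the previous picture. Go down above the screen.

>>> {"method": "apply_moves", "body": {"moves": [0,-1.9,-1.5,0,0,0,0,-1.9,-3,0,0,0,0,-1.9,-4.5,0,0,0,0,-1.9,-6,0,0,0,0,-1.9,-7.6,0,0,0,0,-1.9,-7.6,0,0,0,0,-1.9,-7.6,0,0,0,0,-1.9,-7.6,0,0,0,0,-1.9,-7.6,0,0,0], "claw": 66}}

```text
clock: 4.03
tcp_pos: [0.4369, -0.2587, 0.0524]
orientation: [0.003, 0.707, 0.708, 0.0]
wrist_force: [-0.0, -0.5, 0.2]
finger_gap: 0.0563
grip_force: 0.0
```

```bash
python3 - <<'E'
from h import *
c=cam('wrist','w4.png')
s=status.get_state();print(s['clock'],s['tcp_pos'],s['finger_gap'],s['wrist_force'])
for b in blobs(c): print(b,onz(c,*b[0],0.008).round(4))
W=cv2.imread('pics/w3.png');
# screen height from two wrist views + scene
import numpy as np
a=cam('scene');print(tri([ray(a,208.1,260.2),ray(c,*[b for b in blobs(c)][0][0])]))
E
```

```text
4.0833 [ 0.43686468 -0.25897411  0.05238613] 0.05635263880001385 [-0.17325478  1.44205506 -0.03164928]
(array([372.2, 298.5]), array([15.4, 81.8]), 744.5, (353, 266, 35, 61)) [ 0.4898 -0.292   0.008 ]
(array([184.8, 299.8]), array([14.8, 86.3]), 738.5, (170, 265, 35, 62)) [ 0.3857 -0.2927  0.008 ]
(array([271.5, 237.4]), array([85.6, 91.1]), 6125.0, (225, 194, 93, 87)) [ 0.434  -0.2549  0.008 ]
(array([ 0.46831368, -0.27452204,  0.04759293]), [12.7, 12.7])
```

View pics/w4.png

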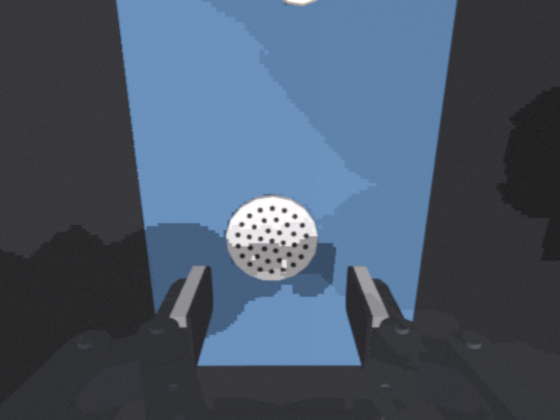

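>>> {"method": "apply_moves", "body": {"moves": [-0.05,0.12,-0.4,0,0,0,-0.05,0.12,-0.8,0,0,0,-0.05,0.12,-1.2,0,0,0,-0.05,0.12,-1.3,0,0,0,-0.05,0.12,-1.3,0,0,0,-0.05,0.12,-1.3,0,0,0]}}

```text
clock: 4.63
tcp_pos: [0.4332, -0.2549, 0.0167]
orientation: [-0.0, 0.707, 0.707, -0.0]
wrist_force: [0.5, 0.2, -0.2]
finger_gap: 0.0561
grip_force: 0.0
```

>>> {"method": "apply_moves", "body": {"moves": [0,0,-0.08,0,0,0,0,0,-0.16,0,0,0,0,0,-0.16,0,0,0,0,0,-0.16,0,0,0]}}

```text
clock: 4.97
tcp_pos: [0.4334, -0.2549, 0.0128]
orientation: [0.0, 0.707, 0.707, 0.0]
wrist_force: [-0.9, 0.3, -0.2]
finger_gap: 0.0562
grip_force: 0.0
```

```bash
python3 - <<'E'
from h import *
c=cam('wrist','w5.png')
s=status.get_state();print(s['clock'],s['tcp_pos'],s['orientation'],s['finger_gap'],s['wrist_force'])
for b in blobs(c): print(b,onz(c,*b[0],0.008).round(4))
E
```

```text
5.0167 [ 0.43343258 -0.25488585  0.01290748] [1.03460463e-04 7.07101214e-01 7.07112339e-01 4.27706126e-05] 0.05628243524043749 [-0.6213786  -0.15810099 -0.18406932]
(array([372.5, 298.9]), array([14.4, 83.5]), 699.0, (354, 266, 34, 61)) [ 0.4746 -0.2624  0.008 ]
(array([184.7, 300.3]), array([14.1, 83. ]), 663.5, (171, 266, 33, 61)) [ 0.3933 -0.2631  0.008 ]
(array([278.5, 282.7]), array([101.9, 110.1]), 8809.0, (223, 231, 112, 103)) [ 0.434  -0.2544  0.008 ]
```

View pics/w5.png

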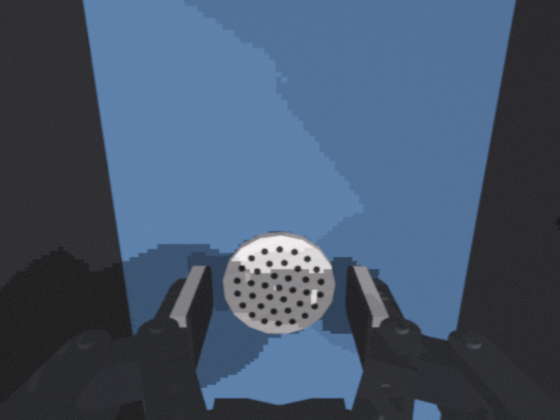

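>>> {"method": "apply_moves", "body": {"moves": [0,0,-0.08,0,0,0,0,0,-0.16,0,0,0,0,0,-0.16,0,0,0]}}

```text
clock: 5.27
tcp_pos: [0.4332, -0.2547, 0.0085]
orientation: [-0.0, 0.707, 0.707, 0.0]
wrist_force: [-0.6, 0.4, 0.1]
finger_gap: 0.0562
grip_force: 0.0
```

>>> {"method": "apply_moves", "body": {"moves": [0,0,-0.04,0,0,0,0,0,-0.08,0,0,0,0,0,-0.08,0,0,0]}}

```text
clock: 5.52
tcp_pos: [0.4334, -0.2548, 0.0068]
orientation: [0.0, 0.707, 0.707, 0.0]
wrist_force: [-0.5, -0.4, -0.8]
finger_gap: 0.0562
grip_force: 0.0
```

>>> {"method": "apply_moves", "body": {"moves": [0,0,-0.04,0,0,0,0,0,-0.08,0,0,0,0,0,-0.08,0,0,0]}}

```text
clock: 5.77
tcp_pos: [0.4334, -0.2549, 0.0067]
orientation: [0.0, 0.707, 0.707, -0.0]
wrist_force: [-4.4, 3.8, 19.0]
finger_gap: 0.0562
grip_force: 9.5
```

>>> {"method": "apply_moves", "body": {"moves": [0,0,-0.04,0,0,0,0,0,-0.04,0,0,0,0,0,-0.04,0,0,0]}}

```text
clock: 6.02
tcp_pos: [0.4335, -0.2549, 0.0066]
orientation: [0.001, 0.707, 0.707, -0.0]
wrist_force: [-7.6, 4.6, 27.8]
finger_gap: 0.0565
grip_force: 13.9
```

>>> {"method": "apply_moves", "body": {"moves": [0,0,0.19,0,0,0,0,0,0.19,0,0,0,0,0,0.19,0,0,0]}}

```text
clock: 6.27
tcp_pos: [0.4337, -0.2551, 0.0088]
orientation: [0.001, 0.707, 0.707, 0.0]
wrist_force: [1.0, -0.7, 0.8]
finger_gap: 0.0564
grip_force: 0.0
```

>>> {"method": "apply_moves", "body": {"moves": [0,0,0,0,0,0,0,0,0,0,0,0,0,0,0,0,0,0,0,0,0,0,0,0], "claw": 40, "newtons": 35}}

```text
clock: 6.6
tcp_pos: [0.4335, -0.2549, 0.0088]
orientation: [0.0, 0.707, 0.707, 0.0]
wrist_force: [-0.7, 1.9, 7.7]
finger_gap: 0.0456
grip_force: 38.4
```

>>> {"method": "apply_moves", "body": {"moves": [0,0,0.1,0,0,0,0,0,0.4,0,0,0,0,0,1.2,0,0,0,0,0,2,0,0,0,0,0,2,0,0,0]}}

```text
clock: 7.02
tcp_pos: [0.4352, -0.2563, 0.0618]
orientation: [0.002, 0.707, 0.707, 0.0]
wrist_force: [0.2, -0.6, -1.0]
finger_gap: 0.0458
grip_force: 35.9
```

```bash
python3 - <<'E'
from h import *
c=cam('wrist','w6.png')
s=status.get_state();print(s['clock'],s['tcp_pos'],s['orientation'],s['finger_gap'],s['grip_force'],s['wrist_force'])
for b in blobs(c): print(b,onz(c,*b[0],s['tcp_pos'][2]).round(4))
E
```

```text
7.0667 [ 0.4347421  -0.25597638  0.06044818] [2.01254434e-03 7.07116675e-01 7.07093990e-01 2.15647545e-04] 0.045377138670365955 35.9431529045105 [-0.29620384  0.26611673 -0.85682992]
(array([355.6, 295.2]), array([15.4, 79.6]), 732.0, (339, 263, 31, 61)) [ 0.4682 -0.2599  0.0604]
(array([201.9, 295.6]), array([14.7, 82.1]), 715.5, (188, 263, 31, 61)) [ 0.4036 -0.2599  0.0604]
(array([278.8, 287.4]), array([104.6, 112.3]), 9227.0, (224, 235, 111, 105)) [ 0.4359 -0.256   0.0604]
(array([300.8,   6.2]), array([15.5, 55.7]), 549.0, (275, 0, 54, 16)) [ 0.443  -0.1511  0.0604]
```

View pics/w6.png

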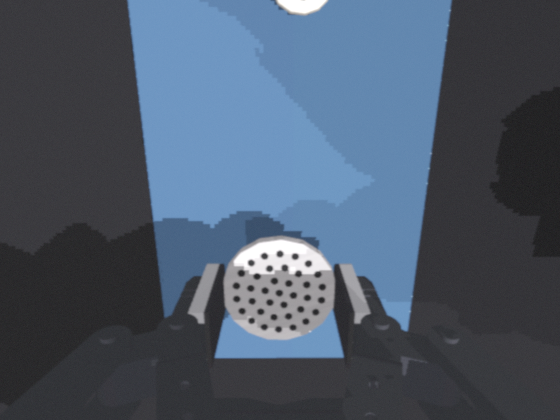

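Screen held level and centred between the pads. Rise and view the cup from above.

>>> {"method": "apply_moves", "body": {"moves": [0,0,1.5,0,0,0,0,0,3,0,0,0,0.5,0.3,4.5,0,0,0,1.5,0.8,5.5,0,0,0,2.7,1.5,6.5,0,0,0,4,2.2,7,0,0,0,5.4,2.9,7,0,0,0,6.6,3.5,7,0,0,0,7.1,3.8,7,0,0,0,7.1,3.8,7,0,0,0,7.1,3.8,7,0,0,0,7.1,3.8,7,0,0,0]}}

```text
clock: 8.07
tcp_pos: [0.6098, -0.16, 0.2325]
orientation: [-0.001, 0.707, 0.707, -0.001]
wrist_force: [0.4, -0.3, -0.0]
finger_gap: 0.0459
grip_force: 36.2
```

```bash
python3 - <<'E'
from h import *
c=cam('wrist','w7.png')
s=status.get_state();print(s['clock'],s['tcp_pos'],s['orientation'],s['finger_gap'],s['grip_force'],s['joint_pos'].round(2))
a=cam('scene');b=cam('side')
x,e=tri([ray(a,271.75,252),ray(b,279,174.3)]);print(x,e,proj(c,x))
E
```

```text
8.1167 [ 0.60966097 -0.16030958  0.23288915] [-7.32967464e-04  7.07440888e-01  7.06771974e-01 -4.78604896e-04] 0.04557449488722581 36.22734725475311 [-0.38  0.43  0.2   1.34 -0.    1.19]
[ 0.61685044 -0.19560417  0.10407938] [0.9, 0.9] [287.30625063 240.46774931]
```

View pics/w7.png

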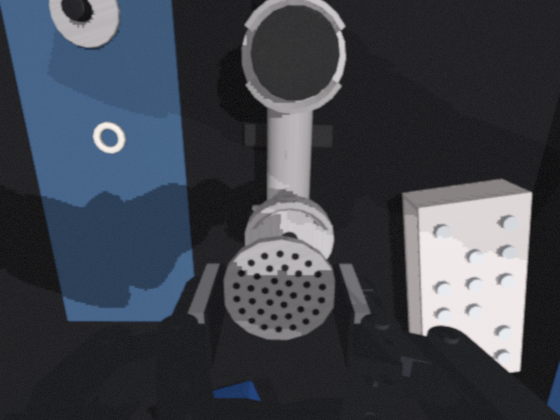

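Hole partly hidden at (288,236) behind the held screen; notches face ±x. Step back in y for a clear view.

>>> {"method": "apply_moves", "body": {"moves": [0.2,1,0,0,0,0,0.2,2,0,0,0,0,0.2,2,0,0,0,0,0.2,2,0,0,0,0,0.2,2,0,0,0,0]}}

```text
clock: 8.63
tcp_pos: [0.6155, -0.1105, 0.234]
orientation: [0.0, 0.707, 0.707, 0.0]
wrist_force: [-0.5, 0.4, -1.0]
finger_gap: 0.0452
grip_force: 36.2
```

```bash
python3 - <<'E'
from h import *
c=cam('wrist','w8.png')
s=status.get_state();print(s['clock'],s['tcp_pos'],s['orientation'])
p=proj(c,[.6160,-.1965,.105]);print(p)
u,v=p.astype(int);I=c['image'];g=cv2.cvtColor(I,cv2.COLOR_BGR2GRAY)
roi=g[v-12:v+13,u-14:u+15];m=(roi<90).astype(np.uint8)
n,l,st,ce=cv2.connectedComponentsWithStats(m)
for i in range(1,n): print(st[i],ce[i]+[u-14,v-12],onz(c,*(ce[i]+[u-14,v-12]),.105).round(4))
# cup rim blob
for b in blobs(c): print(b)
cv2.imwrite('pics/w8c.png',cv2.resize(I[150:320,190:390],None,fx=4,fy=3.5,interpolation=cv2.INTER_CUBIC))
E
```

```text
8.6833 [ 0.61561025 -0.11078194  0.23391126] [3.83691683e-04 7.07471217e-01 7.06742053e-01 1.47162763e-05]
[278.35950011 296.52562755]
[10  0  2  1  2] [274.5 284. ] [ 0.6129 -0.1849  0.105 ]
[21  0  8  3 18] [288.5        284.77777778] [ 0.6242 -0.1856  0.105 ]
[ 0  3  5  7 30] [265.76666667 290.26666667] [ 0.6058 -0.1906  0.105 ]
[12  6  7  7 39] [279.         292.58974359] [ 0.6165 -0.1928  0.105 ]
[25  8  4  7 19] [291.         295.15789474] [ 0.6263 -0.1952  0.105 ]
[ 2 15  8  7 43] [269.53488372 301.93023256] [ 0.6088 -0.2016  0.105 ]
[16 17  8  7 40] [283.55 304.35] [ 0.6203 -0.2039  0.105 ]
(array([415.4, 407.1]), array([11.7, 22.4]), 182.5, (407, 398, 19, 18))
(array([352.7, 285. ]), array([11.7, 50.1]), 402.0, (341, 265, 24, 38))
(array([456.6, 286.6]), array([122.8, 147.7]), 12401.5, (391, 224, 122, 144))
(array([110.2, 186. ]), array([28.1, 32.4]), 714.0, (94, 171, 33, 30))
(array([86.4, 70.4]), array([62.4, 73. ]), 3579.0, (53, 36, 68, 70))
(array([281.8, 188.6]), array([ 99.8, 364.7]), 22809.5, (225, 0, 108, 342))
```

View pics/w8c.png

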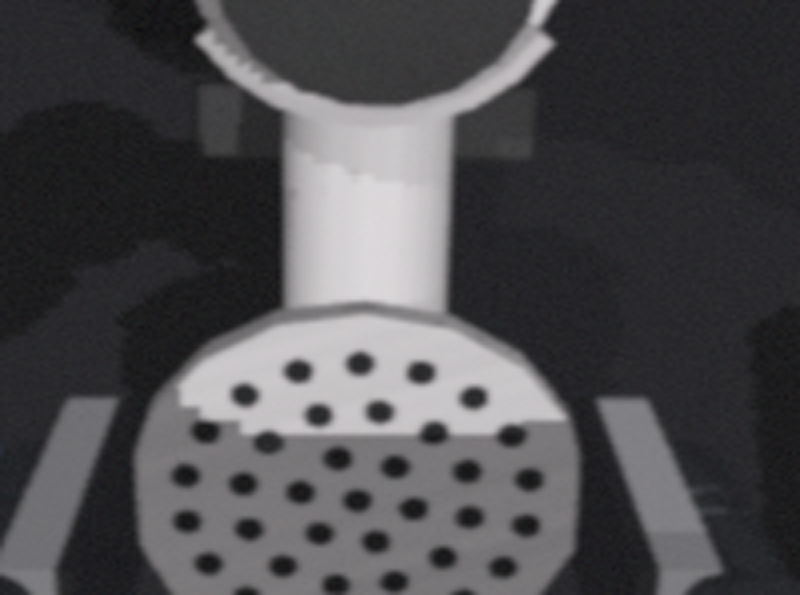

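That was the wrong way: the held screen hides the cup (disc at ~(280,285)). Move to the −y side instead.

>>> {"method": "apply_moves", "body": {"moves": [0,-1.3,0,0,0,0,0,-2.6,0,0,0,0,0,-3.9,0,0,0,0,0,-5.2,0,0,0,0,0,-5.2,0,0,0,0,0,-5.2,0,0,0,0,0,-5.2,0,0,0,0]}}

```text
clock: 9.27
tcp_pos: [0.6153, -0.2406, 0.2333]
orientation: [-0.0, 0.708, 0.706, 0.0]
wrist_force: [0.2, 0.1, -1.2]
finger_gap: 0.0458
grip_force: 36.2
```

```bash
cat >> h.py <<'E'
def hole(d,guess,th=90,w=18):
    p=proj(d,guess);u,v=p.astype(int);g=cv2.cvtColor(d['image'],cv2.COLOR_BGR2GRAY)
    n,l,st,ce=cv2.connectedComponentsWithStats((g[v-w:v+w+1,u-w:u+w+1]<th).astype(np.uint8))
    return [(st[i].tolist(),(ce[i]+[u-w,v-w]).round(1),onz(d,*(ce[i]+[u-w,v-w]),guess[2]).round(4)) for i in range(1,n) if st[i][4]>8]
E
python3 - <<'E'
from h import *
c=cam('wrist','w9.png');s=status.get_state();print(s['clock'],s['tcp_pos'],s['orientation'])
a=cam('scene');b=cam('side')
for d,w,t in((c,22,80),(a,4,100),(b,4,100)):
  for x in hole(d,[.616,-.196,.105],t,w): print(x)
for x in blobs(c): print(x)
I=c['image']
cv2.imwrite('pics/w9c.png',cv2.resize(I[90:310,180:400],None,fx=2.7,fy=2.7,interpolation=cv2.INTER_CUBIC))
E
```

```text
9.3167 [ 0.61551462 -0.23979049  0.23352566] [-2.40180437e-04  7.07292057e-01  7.06921409e-01  9.80211927e-05]
([17, 11, 18, 19, 256], array([281.2, 133. ]), array([ 0.6178, -0.1941,  0.105 ]))
([3, 3, 4, 4, 13], array([271.4, 251.6]), array([ 0.6166, -0.1954,  0.105 ]))
(array([148.8, 407. ]), array([17.8, 25.4]), 318.5, (139, 395, 18, 25))
(array([235.6, 377.2]), array([50.1, 63. ]), 2154.5, (208, 346, 60, 56))
(array([267. , 328.5]), array([16.5, 57.9]), 472.0, (235, 316, 66, 23))
(array([281.6, 258.2]), array([35.1, 96.6]), 2415.0, (233, 239, 99, 37))
(array([474.5, 200.1]), array([144.9, 251. ]), 26212.0, (406, 96, 139, 222))
(array([89.3, 46.8]), array([33.2, 38.5]), 1001.0, (71, 29, 37, 37))
(array([282.1, 111.2]), array([ 88.7, 203.5]), 12498.0, (233, 0, 98, 208))
```

View pics/w9c.png

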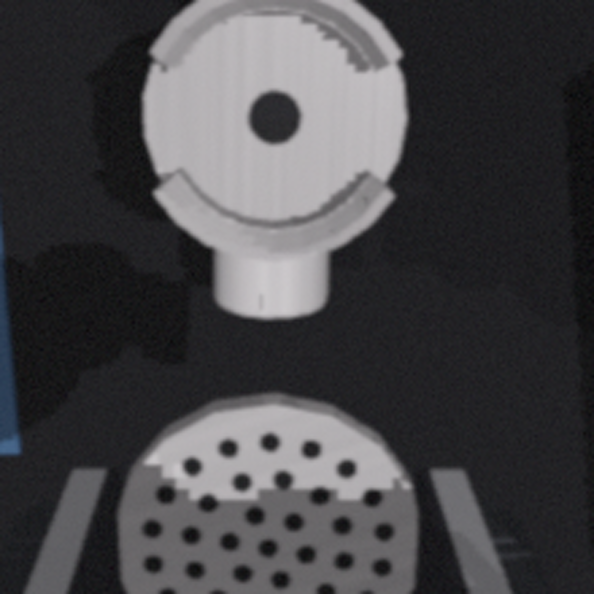

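Hole seen clearly at (281,133), notches left and right. Triangulate it and check the bias on the held disc.

```bash
python3 - <<'E'
from h import *
c=cam('wrist');a=cam('scene');b=cam('side');s=status.get_state();print(s['tcp_pos'],s['orientation'])
rc,ra=ray(c,281.2,133),ray(a,271.4,251.6)
print(tri([rc,ra]),tri([rc,ra,ray(b,279,174.3)]))
g=cv2.cvtColor(c['image'],cv2.COLOR_BGR2GRAY)
# held disc : holes' centroid via blobs in ROI; rim x extents
row=g[285,215:345].astype(int);print(row.tolist()[:25],row.tolist()[-30:])
print(g[225:345,280].tolist())
E
```

```text
[ 0.61601682 -0.23883195  0.23385054] [1.48523923e-04 7.06605557e-01 7.07607631e-01 7.08056375e-05]
(array([ 0.61703613, -0.1934681 ,  0.10305326]), [1.4, 1.4]) (array([ 0.61675504, -0.1941032 ,  0.10464932]), [2.1, 1.0, 1.4])
[28, 26, 22, 24, 24, 21, 26, 31, 55, 87, 101, 104, 105, 105, 105, 103, 100, 80, 51, 27, 20, 23, 22, 24, 49] [101, 101, 97, 86, 60, 34, 25, 20, 25, 41, 65, 92, 102, 104, 104, 107, 105, 107, 99, 78, 46, 29, 24, 28, 25, 24, 23, 28, 22, 30]
[37, 31, 35, 34, 36, 36, 36, 32, 33, 39, 68, 95, 96, 101, 132, 165, 179, 182, 181, 181, 179, 179, 177, 176, 166, 119, 63, 42, 38, 36, 40, 66, 126, 167, 175, 176, 175, 174, 174, 175, 170, 161, 159, 159, 154, 123, 104, 105, 104, 104, 102, 104, 103, 102, 103, 104, 104, 104, 104, 105, 104, 106, 104, 103, 88, 53, 29, 23, 21, 18, 45, 75, 97, 102, 104, 104, 102, 90, 75, 67, 72, 85, 97, 104, 101, 103, 106, 108, 107, 105, 102, 102, 102, 101, 102, 102, 104, 101, 102, 102, 99, 76, 49, 33, 30, 40, 66, 103, 123, 131, 130, 131, 130, 122, 93, 56, 33, 32, 34, 32]
```

```bash
python3 - <<'E'
from h import *
c=cam('wrist');s=status.get_state();t=s['tcp_pos'];print(t,s['orientation'],(onz(c,278.6,288,t[2]-.001)-t).round(4), (onz(c,281.2,133,.105)-t).round(4))
E
```

```text
[ 0.61605467 -0.23890666  0.23384457] [1.70421705e-04 7.06636471e-01 7.07576754e-01 7.81319195e-05] [ 0.0006  0.0003 -0.001 ] [ 0.0024  0.0464 -0.1288]
```

>>> {"method": "apply_moves", "body": {"moves": [0.05,0.9,0,0,0,0,0.05,1.8,-0.5,0,0,0,0.05,1.8,-1.5,0,0,0,0.05,1.8,-2.7,0,0,0,0.05,1.8,-3.3,0,0,0,0.05,1.8,-3.3,0,0,0,0.05,1.8,-3.3,0,0,0,0.05,1.8,-3.3,0,0,0,0.05,1.8,-3.3,0,0,0]}}

```text
clock: 10.37
tcp_pos: [0.6182, -0.1953, 0.1531]
orientation: [0.002, 0.707, 0.707, 0.001]
wrist_force: [0.9, -0.4, -0.9]
finger_gap: 0.0455
grip_force: 36.2
```

>>> {"method": "apply_moves", "body": {"moves": [0,0,-0.5,0,0,0,0,0,-0.8,0,0,0,0,0,-0.8,0,0,0,0,0,-0.8,0,0,0,0,0,-0.8,0,0,0]}}

```text
clock: 10.78
tcp_pos: [0.6174, -0.195, 0.1317]
orientation: [0.0, 0.707, 0.707, 0.0]
wrist_force: [0.6, -0.5, -0.5]
finger_gap: 0.0458
grip_force: 36.2
```

>>> {"method": "apply_moves", "body": {"moves": [0,0.03,-0.2,0,0,0,0,0.03,-0.4,0,0,0,0,0.03,-0.4,0,0,0,0,0.03,-0.4,0,0,0]}}

```text
clock: 11.12
tcp_pos: [0.6167, -0.1939, 0.1205]
orientation: [-0.0, 0.707, 0.707, -0.0]
wrist_force: [-0.9, -0.2, -0.8]
finger_gap: 0.0454
grip_force: 36.2
```

>>> {"method": "apply_moves", "body": {"moves": [0,0,-0.15,0,0,0,0,0,-0.3,0,0,0,0,0,-0.3,0,0,0,0,0,-0.3,0,0,0]}}

```text
clock: 11.45
tcp_pos: [0.6168, -0.194, 0.1131]
orientation: [-0.0, 0.707, 0.707, -0.0]
wrist_force: [-0.7, -0.6, -0.3]
finger_gap: 0.046
grip_force: 36.2
```

>>> {"method": "apply_moves", "body": {"moves": [0,0,0,0,0,0,0,0,0,0,0,0,0,0,0,0,0,0,0,0,0.5,0,0,0,0,0,1.5,0,0,0,0,0,3,0,0,0,0,-0.6,4.5,0,0,0,0,-1.8,5,0,0,0,0,-1.8,5,0,0,0,0,-1.8,5,0,0,0], "claw": 68}}

```text
clock: 12.28
tcp_pos: [0.6177, -0.2409, 0.2402]
orientation: [0.002, 0.708, 0.706, 0.001]
wrist_force: [-1.0, 0.1, -0.8]
finger_gap: 0.0583
grip_force: 0.0
```

```bash
python3 - <<'E'
from h import *
c=cam('wrist','w10.png');s=status.get_state();print(s['clock'],s['tcp_pos'],s['finger_gap'])
p=proj(c,[.617,-.194,.11]);print(p);u,v=p.astype(int)
cv2.imwrite('pics/w10c.png',cv2.resize(c['image'][v-60:v+60,u-70:u+70],None,fx=3,fy=3,interpolation=cv2.INTER_CUBIC))
g=cv2.cvtColor(c['image'],cv2.COLOR_BGR2GRAY)[v-45:v+45,u-45:u+45]
# perforations = small dark spots
n,l,st,ce=cv2.connectedComponentsWithStats(cv2.morphologyEx(g,cv2.MORPH_BLACKHAT,np.ones((7,7))).__gt__(35).astype(np.uint8))
k=[i for i in range(1,n) if 3<st[i][4]<30];pts=np.array([ce[i] for i in k])+[u-45,v-45]
print(len(k));(x,y),r=cv2.minEnclosingCircle(pts.astype(np.float32));print(x,y,r,onz(c,x,y,.11))
E
```

```text
12.3333 [ 0.61707633 -0.23960782  0.2387259 ] 0.05802037563739804
[275.93942141 131.7002588 ]
50
276.54638671875 131.53424072265625 52.93049240112305 [ 0.61742724 -0.19388527  0.11      ]
```

```bash
python3 - <<'E'
from h import *
I=cv2.imread('pics/w10.png');c=cam('wrist');g=cv2.cvtColor(I,cv2.COLOR_BGR2GRAY)
bh=cv2.morphologyEx(g,cv2.MORPH_BLACKHAT,np.ones((7,7)))
n,l,st,ce=cv2.connectedComponentsWithStats((bh>35).astype(np.uint8))
P=np.array([ce[i] for i in range(1,n) if 3<st[i][4]<30 and np.hypot(*(ce[i]-[276,131.6]))<36])
hull=cv2.convexHull(P.astype(np.float32))
print(len(P),P.mean(0),cv2.fitEllipse(hull),len(hull))
m=cv2.fitEllipse(hull)[0];print(onz(c,*m,.11))
print(g[80:185,276].tolist())
E
```

```text
38 [276.59477399 133.36673705] ((275.67315673828125, 131.90252685546875), (49.73654556274414, 58.796993255615234), 143.65670776367188) 16
[ 0.61578964 -0.19248686  0.11      ]
[175, 175, 175, 174, 174, 169, 146, 131, 130, 128, 130, 138, 139, 121, 135, 174, 183, 184, 177, 165, 179, 187, 188, 187, 185, 178, 153, 116, 98, 119, 155, 176, 181, 180, 181, 181, 183, 184, 184, 183, 182, 182, 181, 178, 161, 132, 120, 133, 161, 179, 181, 176, 150, 112, 84, 88, 128, 170, 178, 180, 181, 182, 180, 180, 180, 181, 180, 181, 180, 170, 153, 137, 138, 159, 173, 178, 176, 164, 119, 76, 77, 116, 156, 174, 178, 177, 170, 146, 146, 124, 114, 128, 159, 159, 156, 157, 160, 166, 168, 172, 177, 179, 179, 186, 194]
```

Screen's perforations are centred in the well (numerically ~(0.616,-0.193)). Now the ring.

>>> {"method": "apply_moves", "body": {"moves": [-6.9,19.4,0,0,0,0,-6.9,19.4,0,0,0,0,-6.9,19.4,0,0,0,0,-6.9,19.4,0,0,0,0,-6.9,19.4,0,0,0,0,-6.9,19.4,0,0,0,0,-6.9,19.4,0,0,0,0,-6.9,19.4,0,0,0,0,-6.9,19.4,0,0,0,0,-6.9,19.4,0,0,0,0,-6.9,19.4,0,0,0,0,-6.9,19.4,0,0,0,0,-6.9,19.4,-1,0,0,0,-6.9,19.4,-2.5,0,0,0,-6.9,19.4,-4,0,0,0,-6.9,19.4,-5.5,0,0,0,-6.9,19.4,-7,0,0,0,-6.9,19.4,-7.4,0,0,0,-6.9,19.4,-7.4,0,0,0,-6.9,19.4,-7.4,0,0,0]}}

```text
clock: 14.05
tcp_pos: [0.444, 0.2461, 0.0538]
orientation: [-0.0, 0.707, 0.707, -0.001]
wrist_force: [0.3, -0.0, -0.3]
finger_gap: 0.0578
grip_force: 0.0
```

>>> {"method": "apply_moves", "body": {"moves": [0,0,0,0,0,0,0,0,0,0,0,0]}}

```text
clock: 14.22
tcp_pos: [0.4465, 0.2466, 0.0559]
orientation: [0.001, 0.707, 0.707, 0.002]
wrist_force: [-0.3, -0.6, -0.0]
finger_gap: 0.0578
grip_force: 0.0
```

```bash
python3 - <<'E'
from h import *
c=cam('wrist','w11.png');s=status.get_state();print(s['clock'],s['tcp_pos'],s['orientation'],s['finger_gap'])
for b in blobs(c): print(b,onz(c,*b[0],0.008).round(4))
a=cam('scene')
L=[b for b in blobs(a,140,60) if abs(b[0][0]-296)<8 and abs(b[0][1]-168)<8];print(L)
r=[b for b in blobs(c) if abs(b[1][0]-b[1][1])<15 and b[2]>3000][0]
print(tri([ray(c,*r[0]),ray(a,296,168)]))
E
```

```text
14.2667 [0.44640249 0.24654475 0.05579615] [0.00093219 0.70712129 0.707089   0.00194045] 0.05842227691057
(array([375.2, 299.7]), array([15.9, 84.3]), 786.0, (355, 266, 37, 62)) [0.5021 0.2106 0.008 ]
(array([182.4, 299.9]), array([15.1, 85. ]), 744.0, (167, 266, 36, 62)) [0.3929 0.2107 0.008 ]
(array([274.8, 240.5]), array([83.1, 89.1]), 5811.5, (230, 199, 90, 84)) [0.4453 0.2473 0.008 ]
[]
(array([0.44579726, 0.24421802, 0.00056906]), [0.6, 0.6])
```

>>> {"method": "apply_moves", "body": {"moves": [0,0.02,-0.7,0,0,0,0,0.02,-1.4,0,0,0,0,0.02,-1.5,0,0,0,0,0.02,-1.5,0,0,0,0,0.02,-1.5,0,0,0]}}

```text
clock: 14.73
tcp_pos: [0.4451, 0.2465, 0.0169]
orientation: [0.0, 0.707, 0.707, 0.0]
wrist_force: [-0.4, -0.0, 0.2]
finger_gap: 0.058
grip_force: 0.0
```

```bash
python3 - <<'E'
from h import *
c=cam('wrist','w12.png');s=status.get_state();print(s['clock'],s['tcp_pos'],s['orientation'],s['finger_gap'])
for b in blobs(c): print(b,onz(c,*b[0],0.008).round(4))
E
```

```text
14.7833 [0.44541474 0.24665314 0.01717   ] [3.62082813e-04 7.07146406e-01 7.07066672e-01 7.42244310e-04] 0.058010376574197754
(array([182. , 300.9]), array([14.5, 83.3]), 692.5, (167, 267, 35, 61)) [0.4026 0.2353 0.008 ]
(array([374.9, 299. ]), array([14.9, 84.5]), 747.0, (356, 266, 35, 62)) [0.4886 0.2362 0.008 ]
(array([277.5, 276.2]), array([ 98.8, 108.1]), 8386.5, (223, 227, 109, 100)) [0.4452 0.2477 0.008 ]
```

>>> {"method": "apply_moves", "body": {"moves": [0,0.04,-0.15,0,0,0,0,0.04,-0.33,0,0,0,0,0.04,-0.33,0,0,0,0,0.04,-0.33,0,0,0]}}

```text
clock: 15.12
tcp_pos: [0.4444, 0.2473, 0.0077]
orientation: [-0.0, 0.707, 0.707, -0.0]
wrist_force: [-0.1, 0.0, 0.8]
finger_gap: 0.0579
grip_force: 0.0
```

>>> {"method": "apply_moves", "body": {"moves": [0,0,0,0,0,0,0,0,0,0,0,0,0,0,0,0,0,0,0,0,0,0,0,0], "claw": 40, "newtons": 25}}

```text
clock: 15.45
tcp_pos: [0.4454, 0.2477, 0.0088]
orientation: [0.0, 0.707, 0.707, 0.001]
wrist_force: [0.6, -0.6, 5.5]
finger_gap: 0.0457
grip_force: 28.7
```

>>> {"method": "apply_moves", "body": {"moves": [0,0,0.1,0,0,0,0,0,0.5,0,0,0,0,0,2,0,0,0,0,0,3.5,0,0,0,0,0,5,0,0,0,0,0,6.5,0,0,0,0,0,8,0,0,0,0,0,9,0,0,0,0,0,9,0,0,0,0,0,9,0,0,0]}}

```text
clock: 16.28
tcp_pos: [0.4456, 0.2478, 0.2352]
orientation: [0.001, 0.707, 0.707, 0.002]
wrist_force: [0.6, 0.1, 0.1]
finger_gap: 0.0453
grip_force: 25.9
```

```bash
python3 - <<'E'
from h import *
c=cam('wrist','w13.png');s=status.get_state();print(s['clock'],s['tcp_pos'],s['orientation'],s['finger_gap'],s['grip_force'])
for b in blobs(c): print(b,(onz(c,*b[0],s['tcp_pos'][2]-.001)-s['tcp_pos']).round(4))
E
```

```text
16.3333 [0.44460661 0.24741208 0.2333593 ] [2.76267173e-04 7.07096301e-01 7.07117008e-01 5.31213833e-04] 0.04582412583278064 25.89971582405269
(array([419.4, 412.5]), array([15.2, 21.6]), 170.5, (412, 400, 19, 20)) [ 0.0694 -0.0692 -0.001 ]
(array([275.9, 384.1]), array([38.7, 50.1]), 1301.0, (251, 365, 51, 40)) [ 0.0004 -0.0517 -0.001 ]
(array([  4.2, 381.1]), array([10.5, 68.5]), 446.0, (0, 347, 11, 66)) [-0.1252 -0.0494 -0.001 ]
(array([453.9, 297.8]), array([43.3, 93.6]), 2634.5, (428, 244, 50, 92)) [ 0.0765 -0.0055 -0.001 ]
(array([279.3, 295. ]), array([110.3, 155.1]), 11516.5, (188, 237, 183, 121)) [ 0.0019 -0.004  -0.001 ]
```

>>> {"method": "apply_moves", "body": {"moves": [6.9,-17.66,0,0,0,0,6.9,-17.66,0,0,0,0,6.9,-17.66,0,0,0,0,6.9,-17.66,0,0,0,0,6.9,-17.66,0,0,0,0,6.9,-17.66,0,0,0,0,6.9,-17.66,0,0,0,0,6.9,-17.66,0,0,0,0,6.9,-17.66,0,0,0,0,6.9,-17.66,0,0,0,0,6.9,-17.66,0,0,0,0,6.9,-17.66,0,0,0,0,6.9,-17.66,-1,0,0,0,6.9,-17.66,-2,0,0,0,6.9,-17.66,-3.3,0,0,0,6.9,-17.66,-3.8,0,0,0,6.9,-17.66,-3.8,0,0,0,6.9,-17.66,-3.8,0,0,0,6.9,-17.66,-3.8,0,0,0]}}

```text
clock: 17.92
tcp_pos: [0.6172, -0.1941, 0.1381]
orientation: [-0.0, 0.707, 0.707, 0.0]
wrist_force: [0.4, 0.0, -0.3]
finger_gap: 0.0458
grip_force: 25.9
```

```bash
python3 - <<'E'
from h import *
s=status.get_state();print(s['clock'],s['tcp_pos'],s['orientation'],s['finger_gap'],s['grip_force'])
E
```

```text
17.9167 [ 0.61720746 -0.19408543  0.13809313] [-1.01878809e-05  7.07074722e-01  7.07138838e-01  1.15841351e-05] 0.04578362323534435 25.88942631147802
```

Down to 0.1175, then release and back to the viewing place.

>>> {"method": "apply_moves", "body": {"moves": [0,0,-0.3,0,0,0,0,0,-0.6,0,0,0,0,0,-0.82,0,0,0,0,0,-0.82,0,0,0,0,0,-0.82,0,0,0]}}

```text
clock: 18.33
tcp_pos: [0.6168, -0.1939, 0.1169]
orientation: [-0.0, 0.707, 0.707, -0.0]
wrist_force: [-0.2, -0.3, 0.4]
finger_gap: 0.0455
grip_force: 25.9
```

>>> {"method": "apply_moves", "body": {"moves": [0,0,0,0,0,0,0,0,0,0,0,0,0,0,0,0,0,0,0,0,0.5,0,0,0,0,0,1.5,0,0,0,0,0,3,0,0,0,0,-0.6,4.5,0,0,0,0,-1.8,4.9,0,0,0,0,-1.8,4.9,0,0,0,0,-1.8,4.9,0,0,0,0,-1.8,4.9,0,0,0], "claw": 68}}

```text
clock: 19.25
tcp_pos: [0.6168, -0.239, 0.2394]
orientation: [-0.0, 0.707, 0.707, 0.0]
wrist_force: [-0.5, 0.6, -0.5]
finger_gap: 0.0584
grip_force: 0.0
```

```bash
python3 - <<'E'
from h import *
c=cam('wrist','w14.png');s=status.get_state();print(s['clock'],s['tcp_pos'],s['finger_gap'])
p=proj(c,[.617,-.194,.115]);print(p);u,v=p.astype(int)
cv2.imwrite('pics/w14c.png',cv2.resize(c['image'][v-60:v+60,u-70:u+70],None,fx=4,fy=4,interpolation=cv2.INTER_CUBIC))
E
```

```text
19.3 [ 0.61659464 -0.23845735  0.2388543 ] 0.05799518515815827
[278.05337521 135.93487713]
```

View pics/w14c.png

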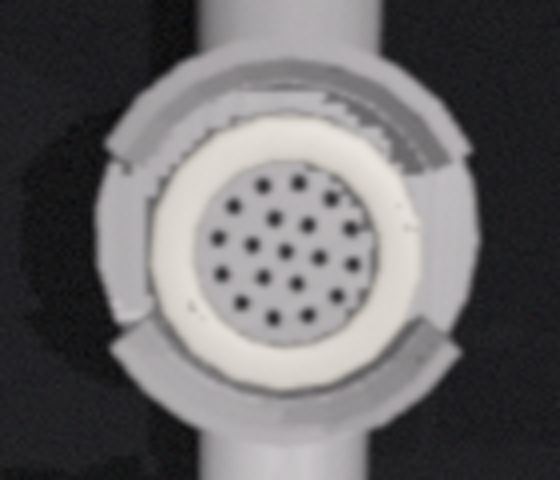

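Ring lies flat and centred on the screen: ring centre (287,252) in the crop, notch corners at (105,148),(472,152),(112,350),(462,352).

```bash
python3 - <<'E'
from h import *
c=cam('wrist');a=cam('scene');b=cam('side');s=status.get_state();print(s['tcp_pos'],s['orientation'])
f=lambda x,y,z: onz(c,x/4+278-70,y/4+135-60,z)
C=np.array([f(*p,.121) for p in((105,148),(472,152),(112,350),(462,352))]);print(C.round(4),C.mean(0))
print('ring',f(286.5,252,.115))
# funnel mouth: views w2 stored pixel + scene/side guesses
for n,d,g in(('scene',a,(277.5,173)),('side',b,(308,254))):
    I=d['image'];u,v=map(int,g)
c2=None
x,e=tri([ray(a,277.3,173.5),ray(b,308.2,254.5)]);print('mouth',x,e)
E
```

```text
[ 0.6166919  -0.23803831  0.23877121] [-1.02003371e-03  7.06775392e-01  7.07437244e-01 -2.26819075e-04]
[[ 0.5878 -0.1768  0.121 ]
 [ 0.6483 -0.1774  0.121 ]
 [ 0.5877 -0.2107  0.121 ]
 [ 0.648  -0.211   0.121 ]] [ 0.61795107 -0.19393297  0.121     ]
ring [ 0.617744   -0.19473219  0.115     ]
mouth [0.44832309 0.10632176 0.08075809] [1.2, 1.2]
```

>>> {"method": "apply_moves", "body": {"moves": [-6.7,13.76,0,0,0,0,-6.7,13.76,0,0,0,0,-6.7,13.76,0,0,0,0,-6.7,13.76,0,0,0,0,-6.7,13.76,0,0,0,0,-6.7,13.76,0,0,0,0,-6.7,13.76,0,0,0,0,-6.7,13.76,0,0,0,0,-6.7,13.76,0,0,0,0,-6.7,13.76,0,0,0,0,-6.7,13.76,-1,0,0,0,-6.7,13.76,-2.5,0,0,0,-6.7,13.76,-3.5,0,0,0,-6.7,13.76,-3.5,0,0,0,-6.7,13.76,-3.5,0,0,0,-6.7,13.76,-3.5,0,0,0], "claw": 85}}

```text
clock: 20.78
tcp_pos: [0.4504, 0.1049, 0.1535]
orientation: [0.0, 0.707, 0.707, 0.0]
wrist_force: [0.4, -0.4, 0.1]
finger_gap: 0.073
grip_force: 0.0
```

```bash
python3 - <<'E'
from h import *
c=cam('wrist','w15.png');s=status.get_state();t=s['tcp_pos'];print(s['clock'],t,s['orientation'],s['finger_gap'])
for b in blobs(c,110): print(b,onz(c,*b[0],.083).round(4))
a=cam('scene');print(proj(c,[.449,.106,.083]),proj(c,[.449-.0245,.106,.083]))
g=cv2.cvtColor(c['image'],cv2.COLOR_BGR2GRAY);v=int(proj(c,[.449,.106,.083])[1])
print(g[v,210:350:2].tolist())
E
```

```text
20.8333 [0.45097165 0.1048459  0.15404878] [0.00094312 0.707162   0.70705022 0.00100131] 0.07226411409661418
(array([270.1, 328.5]), array([58.8, 67.3]), 3106.5, (236, 299, 69, 60)) [0.4455 0.0323 0.083 ]
(array([400. , 306.7]), array([17.4, 90.1]), 928.0, (376, 271, 44, 66)) [0.529  0.0489 0.083 ]
(array([157.2, 307.9]), array([16.7, 92.3]), 906.5, (139, 270, 44, 67)) [0.3732 0.0481 0.083 ]
(array([275.3, 208.5]), array([ 81.8, 104.5]), 6645.0, (233, 155, 85, 104)) [0.4492 0.1157 0.083 ]
(array([520.1, 263.6]), array([ 87.4, 305.4]), 15634.5, (464, 94, 96, 275)) [0.5997 0.0797 0.083 ]
[275.06130982 223.90036127] [233.65065014 223.91190122]
[94, 94, 95, 93, 95, 93, 95, 96, 94, 95, 93, 95, 179, 246, 246, 195, 189, 191, 191, 185, 164, 157, 155, 156, 158, 157, 158, 162, 163, 161, 158, 161, 163, 161, 161, 161, 163, 160, 158, 160, 161, 157, 159, 160, 159, 158, 156, 156, 156, 154, 162, 231, 254, 220, 162, 160, 161, 162, 163, 162, 162, 163, 163, 164, 165, 164, 165, 165, 165, 166]
```

>>> {"method": "apply_moves", "body": {"moves": [-0.05,0.09,-1,0,0,0,-0.05,0.09,-2,0,0,0,-0.05,0.09,-3,0,0,0,-0.05,0.09,-3.9,0,0,0,-0.05,0.09,-3.9,0,0,0,-0.05,0.09,-3.9,0,0,0,-0.05,0.09,-3.9,0,0,0]}}

```text
clock: 21.47
tcp_pos: [0.4499, 0.1072, 0.0566]
orientation: [0.001, 0.707, 0.707, 0.001]
wrist_force: [0.4, 0.9, 0.4]
finger_gap: 0.0724
grip_force: 0.0
```

>>> {"method": "apply_moves", "body": {"moves": [0,0,0,0,0,0,0,0,0,0,0,0,0,0,0,0,0,0,0,0,0,0,0,0,0,0,0,0,0,0,0,0,0,0,0,0], "claw": 40, "newtons": 40}}

```text
clock: 21.97
tcp_pos: [0.4498, 0.1072, 0.0565]
orientation: [0.001, 0.707, 0.707, 0.001]
wrist_force: [-0.9, 0.1, 6.7]
finger_gap: 0.0474
grip_force: 40.7
```

```bash
python3 - <<'E'
from h import *
c=cam('wrist','w16.png');s=status.get_state();t=s['tcp_pos'];print(s['clock'],t,s['orientation'],s['finger_gap'],s['grip_force'])
for b in blobs(c,110): print(b,onz(c,*b[0],.083).round(4))
E
```

```text
22.0167 [0.4497002  0.10725566 0.05650513] [0.00109952 0.70709966 0.70711201 0.00121429] 0.047163092420708104 40.662085795775056
(array([551.4, 397.3]), array([18.4, 27.5]), 317.0, (539, 388, 21, 26)) [0.5522 0.0773 0.083 ]
(array([279.5, 300. ]), array([155.4, 194. ]), 22359.0, (185, 196, 188, 210)) [0.4506 0.1196 0.083 ]
```

>>> {"method": "apply_moves", "body": {"moves": [0,0,0.2,0,0,0,0,0,1,0,0,0,0,0,2.3,0,0,0,0,0,3.7,0,0,0,0,0,5.1,0,0,0,0,0,6.5,0,0,0,0,0,7.4,0,0,0,0,0,7.4,0,0,0,0,0,7.4,0,0,0]}}

```text
clock: 22.77
tcp_pos: [0.4491, 0.1072, 0.2413]
orientation: [0.001, 0.707, 0.707, 0.001]
wrist_force: [-0.5, -0.2, -2.1]
finger_gap: 0.0472
grip_force: 42.1
```

```bash
python3 - <<'E'
from h import *
c=cam('wrist','w17.png');s=status.get_state();t=s['tcp_pos'];print(s['clock'],t,s['orientation'],s['finger_gap'],s['grip_force'],s['wrist_force'])
g=cv2.cvtColor(c['image'],cv2.COLOR_BGR2GRAY)
print(g[190:420,279].tolist()); zt=t[2]+.0265
for dy in(-.0245,-.0215,0,.0215,.0245): print(dy,proj(c,t+[0,dy,.0265]))
a=cam('scene');b=cam('side');print(proj(a,t+[0,0,.0265]),proj(b,t+[0,0,.0265]))
E
```

```text
22.8167 [0.44813109 0.10717374 0.23970463] [8.43385009e-05 7.07084638e-01 7.07128909e-01 1.16880042e-04] 0.04726529283169446 42.12209134362638 [-0.30453937  0.62606773 -2.21328685]
[164, 164, 162, 163, 163, 170, 184, 200, 204, 189, 181, 181, 181, 181, 183, 183, 182, 184, 181, 180, 176, 169, 160, 152, 171, 180, 183, 183, 183, 183, 182, 183, 184, 183, 177, 158, 162, 178, 184, 184, 182, 184, 183, 184, 184, 184, 184, 185, 183, 174, 152, 155, 176, 184, 183, 184, 184, 184, 184, 184, 184, 184, 184, 184, 184, 185, 184, 185, 185, 185, 185, 184, 184, 184, 184, 184, 190, 214, 248, 255, 255, 255, 255, 255, 246, 204, 177, 171, 166, 163, 165, 164, 165, 165, 165, 165, 165, 164, 165, 165, 165, 165, 165, 165, 166, 165, 165, 165, 166, 166, 166, 164, 164, 165, 164, 164, 165, 165, 165, 166, 166, 165, 164, 164, 166, 166, 164, 165, 165, 166, 164, 164, 163, 164, 163, 165, 164, 164, 165, 163, 165, 165, 163, 165, 164, 164, 164, 164, 164, 164, 165, 166, 165, 164, 165, 164, 165, 164, 165, 165, 163, 165, 165, 163, 164, 164, 163, 164, 164, 164, 164, 163, 164, 164, 164, 164, 165, 163, 164, 163, 163, 165, 163, 164, 164, 163, 164, 164, 165, 169, 176, 179, 178, 176, 176, 171, 167, 166, 167, 167, 168, 165, 166, 166, 167, 167, 165, 166, 167, 166, 165, 167, 166, 160, 138, 91, 65, 62, 62, 59, 59, 61, 60, 60, 64, 60, 60, 66, 62, 63]
-0.0245 [274.39025432 383.30081061]
-0.0215 [274.36277803 376.86353216]
0 [274.15401727 327.9540408 ]
0.0215 [273.92198331 273.5919928 ]
0.0245 [273.88753381 265.52099558]
[277.92700958 127.86721721] [311.92803747 208.73270757]
```

>>> {"method": "apply_moves", "body": {"moves": [6.75,-12.03,0,0,0,0,6.75,-12.03,0,0,0,0,6.75,-12.03,0,0,0,0,6.75,-12.03,0,0,0,0,6.75,-12.03,0,0,0,0,6.75,-12.03,0,0,0,0,6.75,-12.03,0,0,0,0,6.75,-12.03,0,0,0,0,6.75,-12.03,0,0,0,0,6.75,-12.03,0,0,0,0,6.75,-12.03,-1,0,0,0,6.75,-12.03,-1.9,0,0,0,6.75,-12.03,-1.9,0,0,0,6.75,-12.03,-1.9,0,0,0,6.75,-12.03,-1.9,0,0,0,6.75,-12.03,-1.9,0,0,0]}}

```text
clock: 24.25
tcp_pos: [0.6177, -0.1933, 0.1939]
orientation: [0.001, 0.707, 0.707, 0.0]
wrist_force: [0.7, 0.6, -2.7]
finger_gap: 0.0472
grip_force: 42.3
```

>>> {"method": "apply_moves", "body": {"moves": [0,0,0,0,0,0]}}

```text
clock: 24.33
tcp_pos: [0.6179, -0.1935, 0.1941]
orientation: [0.001, 0.707, 0.707, 0.001]
wrist_force: [0.4, -0.7, -1.3]
finger_gap: 0.0473
grip_force: 42.3
```

>>> {"method": "apply_moves", "body": {"moves": [-0.02,0,-0.4,0,0,0,-0.02,0,-0.7,0,0,0,-0.02,0,-0.87,0,0,0,-0.02,0,-0.87,0,0,0,-0.02,0,-0.87,0,0,0]}}

```text
clock: 24.75
tcp_pos: [0.6163, -0.1935, 0.17]
orientation: [-0.0, 0.707, 0.707, -0.0]
wrist_force: [-0.4, -0.8, -1.2]
finger_gap: 0.0471
grip_force: 42.4
```

>>> {"method": "apply_moves", "body": {"moves": [0,0,-0.05,0,0,0,0,0,-0.1,0,0,0,0,0,-0.1,0,0,0]}}

```text
clock: 25.0
tcp_pos: [0.6167, -0.1937, 0.1686]
orientation: [0.0, 0.707, 0.707, 0.0]
wrist_force: [-2.0, 0.3, 1.7]
finger_gap: 0.0469
grip_force: 42.7
```

>>> {"method": "apply_moves", "body": {"moves": [0,0,0,0,0,0,0,0,0,0,0,0,0,0,0,0,0,0,0,0,0,0,0,0,0,0,0,0,0,0], "claw": 85}}

```text
clock: 25.42
tcp_pos: [0.6166, -0.1936, 0.1681]
orientation: [0.0, 0.707, 0.707, 0.0]
wrist_force: [-0.1, -0.3, 0.8]
finger_gap: 0.0725
grip_force: 0.0
```

>>> {"method": "apply_moves", "body": {"moves": [0,0,0.7,0,0,0,0,0,1.7,0,0,0,0,0,2.8,0,0,0,0,0,3.6,0,0,0,0,0,3.6,0,0,0,0,0,3.6,0,0,0]}}

```text
clock: 25.92
tcp_pos: [0.6174, -0.194, 0.2596]
orientation: [0.002, 0.707, 0.707, 0.001]
wrist_force: [0.2, -0.3, -0.6]
finger_gap: 0.0729
grip_force: 0.0
```

```bash
python3 - <<'E'
from h import *
c=cam('wrist','w18.png');s=status.get_state();t=s['tcp_pos'];print(s['clock'],t,s['orientation'],s['finger_gap'],s['wrist_force'])
P=[.617,-.1937,.195]
for dx,dy in((-.0245,0),(.0245,0),(0,-.0245),(0,.0245),(0,0)):print(proj(c,np.add(P,[dx,dy,0])).round(1))
for b in blobs(c,110): print(b)
g=cv2.cvtColor(c['image'],cv2.COLOR_BGR2GRAY);u,v=proj(c,P).astype(int)
print(u,v,(g[v,u-75:u+75]>225).nonzero()[0]+u-75,(g[v-75:v+75,u]>225).nonzero()[0]+v-75)
E
```

```text
25.9667 [ 0.61677529 -0.19363525  0.25801077] [3.16528287e-04 7.07095660e-01 7.07117820e-01 1.25898732e-04] 0.07252110141607523 [-0.75009287  0.84582991 -0.47304364]
[233.9 229. ]
[318.8 228.9]
[276.4 266.8]
[276.3 188.2]
[276.4 229. ]
(array([218.9, 387.8]), array([41.4, 87.6]), 2330.5, (178, 363, 83, 53))
(array([451.5, 231.8]), array([131.1, 209.8]), 19667.5, (380, 141, 132, 193))
(array([106.1,  98.6]), array([29.7, 33.4]), 779.0, (90, 83, 33, 32))
(array([278.3, 115. ]), array([112.4, 241.4]), 9459.0, (233, 0, 97, 238))
(array([86.3,  3.4]), array([ 8.4, 43.1]), 229.0, (65, 0, 42, 9))
276 228 [] []
```

```bash
python3 - <<'E'
from h import *
g=cv2.cvtColor(cv2.imread('pics/w18.png'),cv2.COLOR_BGR2GRAY)
print(g[229,222:332].tolist());print(g[175:285,276].tolist())
E
```

```text
[32, 33, 30, 30, 32, 34, 32, 29, 30, 34, 33, 37, 73, 129, 161, 173, 172, 159, 137, 118, 111, 99, 92, 88, 87, 90, 89, 89, 90, 88, 91, 91, 90, 90, 89, 91, 89, 90, 90, 90, 91, 92, 92, 94, 94, 95, 93, 93, 92, 93, 91, 93, 94, 94, 92, 93, 91, 92, 93, 93, 94, 94, 94, 92, 92, 92, 92, 93, 95, 94, 93, 92, 93, 93, 92, 94, 92, 93, 92, 92, 92, 91, 88, 90, 89, 88, 89, 89, 87, 90, 88, 90, 99, 120, 155, 168, 148, 103, 55, 33, 30, 32, 33, 33, 35, 35, 32, 37, 35, 32]
[107, 102, 102, 93, 103, 107, 109, 108, 109, 110, 110, 109, 113, 144, 182, 186, 181, 166, 128, 104, 101, 102, 102, 103, 104, 102, 101, 100, 79, 60, 60, 81, 96, 102, 98, 90, 94, 101, 109, 108, 103, 102, 102, 96, 94, 94, 93, 93, 95, 94, 95, 95, 93, 95, 92, 93, 96, 96, 94, 94, 94, 93, 94, 95, 93, 93, 92, 93, 93, 92, 93, 94, 97, 100, 105, 104, 98, 94, 94, 92, 91, 93, 92, 93, 94, 96, 106, 123, 132, 130, 118, 75, 40, 34, 35, 34, 36, 32, 36, 30, 30, 30, 33, 34, 34, 28, 33, 36, 29, 30]
```

Funnel stands where it should (mouth edges within 1 px of prediction at z = 0.195). Now the lid.

>>> {"method": "apply_moves", "body": {"moves": [-6.9,6.9,0,0,0,0,-6.9,6.9,0,0,0,0,-6.9,6.9,0,0,0,0,-6.9,6.9,0,0,0,0,-6.9,6.9,0,0,0,0,-6.9,6.9,0,0,0,0,-6.9,6.9,-1.5,0,0,0,-6.9,6.9,-3,0,0,0,-6.9,6.9,-4.5,0,0,0,-6.9,6.9,-6,0,0,0,-6.9,6.9,-7,0,0,0,-6.9,6.9,-7,0,0,0,-6.9,6.9,-7,0,0,0,-6.9,6.9,-7,0,0,0], "claw": 50}}

```text
clock: 27.13
tcp_pos: [0.4445, -0.0212, 0.0838]
orientation: [0.0, 0.707, 0.707, 0.0]
wrist_force: [1.2, -0.6, 0.9]
finger_gap: 0.0429
grip_force: 0.0
```

```bash
cat > lid.py <<'E'
from h import *
import sys
c=cam('wrist',sys.argv[1]);s=status.get_state();t=s['tcp_pos'];print(s['clock'],t,s['orientation'],s['finger_gap'],s['wrist_force'],s['grip_force'])
for b in blobs(c,110): print(b,onz(c,*b[0],.013).round(4))
hsv=cv2.cvtColor(c['image'],cv2.COLOR_BGR2HSV)
p=proj(c,[.4437,-.0214,.032]);u,v=p.astype(int);print(p)
m=(c['image'].max(2)<60).astype(np.uint8)
n,l,st,ce=cv2.connectedComponentsWithStats(m[v-45:v+46,u-45:u+46])
for i in range(1,n):
    if st[i][4]>100: print(st[i],ce[i]+[u-45,v-45],onz(c,*(ce[i]+[u-45,v-45]),.027).round(4))
E
python3 lid.py w19.png
```

```text
27.1833 [ 0.44529013 -0.0213912   0.08447412] [9.74102443e-04 7.07131284e-01 7.07081348e-01 6.05356795e-04] 0.042367696924943035 [ 0.37912791 -0.55255114  0.16228589] 0.0
(array([280.5, 366.5]), array([38. , 43.7]), 1303.0, (259, 347, 44, 40)) [ 0.4464 -0.1249  0.013 ]
(array([543.5, 362.5]), array([ 43.7, 121. ]), 2417.5, (516, 294, 44, 126)) [ 0.6254 -0.1216  0.013 ]
(array([351.4, 295. ]), array([17.3, 74.9]), 798.5, (335, 263, 31, 60)) [ 0.4913 -0.0687  0.013 ]
(array([206.5, 294.8]), array([15.6, 79.7]), 751.0, (193, 263, 31, 60)) [ 0.3994 -0.0685  0.013 ]
(array([276. , 224.5]), array([92.1, 98.6]), 7123.5, (227, 178, 100, 94)) [ 0.4436 -0.0205  0.013 ]
[275.99709248 238.93967278]
[ 31  23  30  17 200] [274.81  222.005] [ 0.443  -0.0135  0.027 ]
[ 30  42  32  19 393] [277.44020356 244.81679389] [ 0.4445 -0.0272  0.027 ]
```

>>> {"method": "apply_moves", "body": {"moves": [-0.05,0.03,-1,0,0,0,-0.05,0.03,-1.8,0,0,0,-0.05,0.03,-2.1,0,0,0,-0.05,0.03,-2.2,0,0,0,-0.05,0.03,-2.2,0,0,0,-0.05,0.03,-2.2,0,0,0]}}

```text
clock: 27.68
tcp_pos: [0.444, -0.0206, 0.0293]
orientation: [0.001, 0.707, 0.707, 0.001]
wrist_force: [-0.4, 0.7, -0.3]
finger_gap: 0.0427
grip_force: 0.0
```

```bash
python3 lid.py w20.png
```

```text
27.7333 [ 0.44406763 -0.02062805  0.02935052] [1.00970480e-03 7.07097148e-01 7.07115408e-01 6.34584212e-04] 0.042467973291089374 [-0.48823841  0.85053159  0.82162097] 0.0
(array([277.8, 275.7]), array([122.2, 151.8]), 12181.0, (193, 211, 172, 117)) [ 0.4443 -0.0233  0.013 ]
[276.29511986 294.91392233]
[  23   11   45   55 2013] [275.96423249 287.41530055] [ 0.4435 -0.0209  0.027 ]
```

>>> {"method": "apply_moves", "body": {"moves": [0,0,-0.1,0,0,0,0,0,-0.19,0,0,0,0,0,-0.19,0,0,0]}}

```text
clock: 27.98
tcp_pos: [0.4429, -0.0204, 0.0234]
orientation: [0.0, 0.707, 0.707, 0.0]
wrist_force: [0.8, -0.2, -0.0]
finger_gap: 0.0424
grip_force: 0.0
```

>>> {"method": "apply_moves", "body": {"moves": [0,0,0,0,0,0,0,0,0,0,0,0,0,0,0,0,0,0,0,0,0,0,0,0,0,0,0,0,0,0], "claw": 10, "newtons": 40}}

```text
clock: 28.4
tcp_pos: [0.4429, -0.0203, 0.0235]
orientation: [0.0, 0.707, 0.707, 0.0]
wrist_force: [-1.7, 1.2, 3.4]
finger_gap: 0.018
grip_force: 39.0
```

>>> {"method": "apply_moves", "body": {"moves": [0,0,0.2,0,0,0,0,0,1,0,0,0,0,0,2.4,0,0,0,0,0,3.8,0,0,0,0,0,5.2,0,0,0,0,0,6.6,0,0,0,0,0,8,0,0,0,0,0,9.2,0,0,0,0,0,9.2,0,0,0,0,0,9.2,0,0,0]}}

```text
clock: 29.23
tcp_pos: [0.444, -0.0206, 0.2552]
orientation: [0.002, 0.707, 0.707, 0.001]
wrist_force: [-0.2, -0.3, -2.0]
finger_gap: 0.0183
grip_force: 39.2
```

```bash
python3 - <<'E'
from h import *
c=cam('wrist','w21.png');s=status.get_state();t=s['tcp_pos'];print(s['clock'],t,s['orientation'],s['finger_gap'],s['wrist_force'],s['grip_force'])
zt=-.0105
for dx,dy in((-.029,0),(.029,0),(0,-.029),(0,.029),(0,0)):print(proj(c,t+[dx,dy,zt]).round(1))
for b in blobs(c,110): print(b)
g=cv2.cvtColor(c['image'],cv2.COLOR_BGR2GRAY)
print(g[215:255,279].tolist(),g[330:380,279].tolist());print(g[282,195:235].tolist(),g[282,325:370].tolist())
E
```

```text
29.2833 [ 0.44303482 -0.02038083  0.2535494 ] [5.06445000e-04 7.07114859e-01 7.07098445e-01 3.28470636e-04] 0.01829099163192551 [ 0.28640731 -0.233059   -1.323238  ] 39.20448124408722
[209.5 274.6]
[340.  274.4]
[275.  329.2]
[274.6 213.3]
[274.8 274.5]
(array([279.5, 325.2]), array([22. , 48.8]), 551.0, (256, 315, 47, 22))
(array([278.6, 267. ]), array([102.5, 119.9]), 6680.0, (214, 217, 131, 102))
(array([500.7, 211.6]), array([151.4, 387.1]), 24472.0, (408, 0, 152, 420))
[128, 129, 129, 133, 162, 200, 219, 221, 221, 220, 219, 220, 220, 221, 220, 219, 221, 221, 222, 223, 222, 221, 220, 221, 222, 224, 225, 225, 223, 220, 218, 217, 218, 219, 220, 222, 223, 223, 222, 220] [156, 162, 174, 200, 209, 183, 142, 126, 128, 126, 125, 127, 127, 125, 126, 126, 125, 126, 126, 126, 127, 126, 124, 126, 125, 127, 127, 124, 126, 126, 127, 126, 127, 127, 126, 126, 126, 126, 124, 125, 126, 127, 125, 126, 126, 126, 125, 126, 126, 126]
[49, 47, 51, 48, 49, 48, 49, 49, 49, 48, 49, 50, 50, 51, 48, 61, 90, 117, 128, 135, 138, 138, 141, 140, 138, 129, 100, 60, 46, 45, 45, 44, 45, 42, 43, 42, 45, 44, 44, 44] [47, 47, 51, 47, 50, 47, 51, 47, 44, 44, 48, 71, 113, 134, 140, 142, 141, 140, 135, 109, 72, 51, 47, 48, 48, 47, 46, 49, 48, 50, 50, 51, 49, 50, 52, 49, 52, 50, 48, 47, 48, 50, 50, 51, 51]
```

```bash
python3 - <<'E'
from h import *
c=cam('wrist','w22.png');s=status.get_state();t=s['tcp_pos'];print(s['clock'],t,s['orientation'])
for dx,dy in((-.029,0),(.029,0),(0,-.029),(0,.029),(0,0)):print(proj(c,t+[dx,dy,-.0105]).round(1))
for b in blobs(c,110)[:3]: print(b)
g=cv2.cvtColor(c['image'],cv2.COLOR_BGR2GRAY)
print(g[205:235,279].tolist(),g[322:342,279].tolist())
E
```

```text
29.3333 [ 0.44233852 -0.02020841  0.25250757] [-4.83478683e-04  7.07114802e-01  7.07098546e-01 -2.65176607e-04]
[210.1 275.4]
[341.  275.3]
[275.7 330.2]
[275.4 213.9]
[275.6 275.4]
(array([279.5, 325.2]), array([22., 49.]), 553.0, (256, 315, 47, 22))
(array([278.5, 267. ]), array([102.5, 119.8]), 6678.0, (214, 216, 131, 103))
(array([501.6, 212.6]), array([148.5, 388.7]), 24365.5, (410, 0, 150, 420))
[129, 129, 129, 129, 129, 130, 129, 130, 129, 129, 129, 132, 140, 145, 162, 201, 219, 222, 221, 220, 219, 220, 220, 220, 219, 220, 221, 222, 222, 223] [32, 41, 83, 130, 139, 140, 138, 141, 173, 212, 221, 221, 214, 186, 141, 126, 126, 127, 125, 127]
```

>>> {"method": "apply_moves", "body": {"moves": [6.98,-8.6,0,0,0,0,6.98,-8.6,0,0,0,0,6.98,-8.6,0,0,0,0,6.98,-8.6,0,0,0,0,6.98,-8.6,0,0,0,0,6.98,-8.6,0,0,0,0,6.98,-8.6,0,0,0,0,6.98,-8.6,0,0,0,0,6.98,-8.6,0,0,0,0,6.98,-8.6,0,0,0,0,6.98,-8.6,0,0,0,0,6.98,-8.6,0,0,0,0,6.98,-8.6,0,0,0,0,6.98,-8.6,0,0,0,0]}}

```text
clock: 30.5
tcp_pos: [0.6171, -0.2345, 0.2541]
orientation: [0.0, 0.707, 0.707, 0.0]
wrist_force: [-1.0, -0.8, -0.9]
finger_gap: 0.0184
grip_force: 39.3
```

```bash
python3 - <<'E'
from h import *
cam('wrist');cam('wrist');c=cam('wrist','w23.png');s=status.get_state();t=s['tcp_pos'];print(s['clock'],t,s['orientation'])
for dx,dy in((-.029,0),(.029,0),(0,-.029),(0,.029)):print(proj(c,t+[dx,dy,-.0105]).round(1))
P=np.array([.6172,-.1935,.195])
for dx,dy in((-.0245,0),(.0245,0),(0,-.0245),(0,.0245),(0,0)):print('m',proj(c,P+[dx,dy,0]).round(1))
for b in blobs(c,110)[:6]: print(b)
g=cv2.cvtColor(c['image'],cv2.COLOR_BGR2GRAY);u,v=proj(c,P).astype(int)
print(u,v,g[v,u-60:u+60].tolist(),g[v-60:v+65,u].tolist())
E
```

```text
30.65 [ 0.6173182  -0.23497412  0.25383228] [3.62792106e-04 7.06953908e-01 7.07259516e-01 1.32541674e-04]
[211.4 276.9]
[342.9 277. ]
[277.2 332. ]
[277.2 215.3]
m [230.8 161.1]
m [323.6 161.2]
m [277.2 205. ]
m [277.2 113.5]
m [277.2 161.1]
(array([254.4, 385.2]), array([20.5, 43.9]), 623.0, (245, 362, 23, 41))
(array([279.1, 325.5]), array([20.6, 48.5]), 527.0, (256, 315, 47, 21))
(array([285.7, 251. ]), array([ 62.5, 121.4]), 4717.0, (220, 218, 124, 75))
(array([460.6, 199.8]), array([135.7, 237.4]), 23164.5, (397, 102, 129, 209))
(array([98.3, 54.4]), array([31.3, 36. ]), 884.0, (81, 37, 35, 35))
(array([279.9, 120.8]), array([ 84.7, 211.7]), 11881.0, (232, 0, 92, 207))
277 161 [24, 23, 19, 19, 25, 18, 21, 25, 17, 25, 18, 20, 23, 40, 93, 147, 171, 178, 179, 164, 138, 120, 116, 118, 117, 118, 119, 119, 118, 119, 121, 121, 121, 120, 122, 120, 121, 120, 121, 125, 143, 163, 174, 180, 184, 186, 188, 190, 192, 193, 191, 185, 172, 160, 151, 145, 134, 116, 103, 100, 100, 101, 99, 102, 100, 99, 101, 102, 106, 106, 111, 109, 109, 109, 106, 105, 106, 104, 103, 111, 124, 117, 101, 96, 94, 94, 93, 94, 93, 93, 93, 91, 91, 91, 91, 92, 90, 90, 91, 91, 111, 150, 173, 180, 183, 174, 135, 72, 37, 33, 33, 34, 32, 31, 30, 33, 29, 25, 28, 27] [124, 135, 160, 134, 107, 105, 106, 109, 106, 109, 110, 110, 129, 167, 190, 195, 186, 172, 145, 116, 104, 104, 107, 108, 107, 104, 106, 105, 103, 92, 69, 57, 62, 84, 102, 106, 100, 83, 57, 50, 66, 90, 101, 104, 105, 105, 104, 106, 105, 106, 106, 106, 105, 91, 73, 74, 87, 99, 103, 101, 100, 102, 110, 112, 107, 107, 104, 103, 98, 96, 97, 99, 105, 110, 111, 110, 111, 111, 110, 110, 110, 109, 111, 110, 109, 111, 109, 109, 108, 108, 109, 109, 108, 107, 108, 108, 106, 109, 143, 180, 185, 181, 179, 185, 176, 110, 41, 33, 33, 33, 31, 32, 33, 35, 40, 70, 101, 111, 128, 163, 180, 183, 182, 180, 180]
```

>>> {"method": "apply_moves", "body": {"moves": [-0.02,0.9,0,0,0,0,-0.02,1.7,0,0,0,0,-0.02,1.7,-0.5,0,0,0,-0.02,1.7,-1.2,0,0,0,-0.02,1.7,-1.2,0,0,0,-0.02,1.7,-1.2,0,0,0,-0.02,1.7,-1.2,0,0,0,-0.02,1.7,-1.2,0,0,0]}}

```text
clock: 31.32
tcp_pos: [0.6173, -0.1933, 0.2245]
orientation: [0.001, 0.707, 0.707, 0.0]
wrist_force: [-0.6, -0.0, 0.3]
finger_gap: 0.0181
grip_force: 39.3
```

>>> {"method": "apply_moves", "body": {"moves": [0,0,-0.1,0,0,0,0,0,-0.2,0,0,0,0,0,-0.25,0,0,0,0,0,-0.25,0,0,0]}}

```text
clock: 31.65
tcp_pos: [0.6167, -0.1929, 0.2167]
orientation: [-0.0, 0.707, 0.707, -0.0]
wrist_force: [-0.5, 0.3, -1.5]
finger_gap: 0.0181
grip_force: 39.3
```

Plug is near the mouth (0.196); continue to 0.2105.

>>> {"method": "apply_moves", "body": {"moves": [0,0,-0.1,0,0,0,0,0,-0.2,0,0,0,0,0,-0.24,0,0,0,0,0,-0.24,0,0,0]}}

```text
clock: 31.98
tcp_pos: [0.6166, -0.1927, 0.2105]
orientation: [-0.0, 0.707, 0.707, -0.0]
wrist_force: [1.0, 0.8, -1.6]
finger_gap: 0.0181
grip_force: 39.3
```

>>> {"method": "apply_moves", "body": {"moves": [0,0,-0.04,0,0,0,0,0,-0.06,0,0,0,0,0,-0.06,0,0,0]}}

```text
clock: 32.23
tcp_pos: [0.6169, -0.1929, 0.2097]
orientation: [0.0, 0.707, 0.707, 0.0]
wrist_force: [-0.5, -0.7, 0.1]
finger_gap: 0.0183
grip_force: 39.4
```

>>> {"method": "apply_moves", "body": {"moves": [0,0,0,0,0,0,0,0,0,0,0,0,0,0,0,0,0,0,0,0,0,0,0,0,0,0,0.5,0,0,0,0,0,1.5,0,0,0,0,0,2.5,0,0,0,0,-1,3,0,0,0,0,-2,3,0,0,0,0,-2,3,0,0,0,0,-2,3,0,0,0], "claw": 50}}

```text
clock: 33.15
tcp_pos: [0.6167, -0.2441, 0.2844]
orientation: [0.0, 0.708, 0.706, 0.0]
wrist_force: [-0.1, 0.3, -0.2]
finger_gap: 0.0427
grip_force: 0.0
```

```bash
python3 - <<'E'
from h import *
cam('wrist');c=cam('wrist','w24.png');a=cam('scene','s2.png');b=cam('side','d2.png');s=status.get_state();t=s['tcp_pos'];print(s['clock'],t,s['orientation'],s['wrist_force'])
P=np.array([.6172,-.1935,.199])
for dx,dy in((-.029,0),(.029,0),(0,-.029),(0,.029),(0,0)):print(proj(c,P+[dx,dy,0]).round(1))
for x in blobs(c,110): print(x)
g=cv2.cvtColor(c['image'],cv2.COLOR_BGR2GRAY);u,v=proj(c,P).astype(int)
print(u,v);print(g[v-72:v-40,u].tolist(),g[v+36:v+72,u].tolist());print(g[v,u-75:u-40].tolist(),g[v,u+40:u+75].tolist())
r=[cv2.resize(d['image'][y-45:y+45,x-45:x+45],(360,360),interpolation=cv2.INTER_CUBIC) for d in(a,b) for x,y in[proj(d,[.617,-.1935,.16]).astype(int)]]
w=cv2.resize(c['image'],(480,360));cv2.imwrite('pics/fin.png',np.hstack(r))
E
```

```text
33.35 [ 0.61669808 -0.2419011   0.28417412] [-5.08853741e-04  7.06807881e-01  7.07405372e-01 -1.68063840e-05] [-0.29598599  1.36102703 -0.49776422]
[229.1 138. ]
[327.9 138. ]
[278.5 185.6]
[278.4  86.2]
[278.5 138. ]
(array([239.5, 360.4]), array([54.5, 81.4]), 3036.0, (211, 315, 59, 82))
(array([348.2, 283.9]), array([10.8, 47.6]), 350.0, (337, 265, 23, 36))
(array([449.9, 184.7]), array([125.5, 224.2]), 20212.0, (390, 92, 119, 197))
(array([111.6,  48.1]), array([29.3, 33.6]), 771.5, (96, 32, 32, 33))
(array([280.7, 110.2]), array([ 90.4, 190.5]), 11154.5, (230, 0, 100, 189))
278 137
[174, 175, 174, 174, 173, 174, 174, 173, 174, 173, 173, 174, 175, 174, 175, 174, 170, 154, 136, 131, 130, 137, 148, 142, 168, 185, 188, 187, 185, 185, 186, 187] [182, 181, 182, 182, 182, 182, 181, 181, 178, 177, 180, 181, 181, 182, 175, 142, 77, 38, 38, 33, 31, 35, 35, 31, 35, 34, 34, 36, 35, 34, 33, 32, 28, 28, 34, 33]
[23, 19, 25, 21, 17, 19, 21, 21, 21, 25, 27, 20, 24, 19, 21, 23, 22, 22, 24, 21, 23, 21, 22, 24, 21, 26, 52, 112, 158, 177, 179, 179, 178, 178, 177] [183, 185, 185, 184, 184, 187, 188, 187, 188, 183, 157, 106, 53, 34, 29, 33, 31, 29, 25, 28, 31, 30, 30, 30, 29, 28, 29, 29, 30, 28, 28, 27, 31, 28, 29]
```

Lid edges match a level, seated lid at z ≈ 0.199 within 3 px; no contact was felt until seat height. The robot is clear, so I hand in.

```bash
python3 -c "
from workcell import job
print(job.hand_in())"
```

```text
the job is handed in; nothing more can be done
None
```

The screen, large ring, funnel and lid are stacked in that order in the open cup, and the job was handed in at about 33 s; the last camera check put the lid at seated height, level, about 2 mm off centre (the plug has 3.5 mm of play), and the grader's verdict was not shown.

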